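# Stack glued boxes in the dead-weight press and let the arm down

## Robot

A 6-joint arm with a two-finger parallel gripper is mounted at the origin on a cart in front of the work surface, level with it; the furniture and walls round the work are solid. World frame = base frame: x ahead of the robot, y to its left, z up, the work surface at z = 0. Lengths are in mm, angles in rad, forces in N, time in s.
With the tool pointing down it reaches from about 350 to 975 mm from the base axis. Payload 7.1 kg.
Tool frame: the origin (TCP) lies at the centre of the arm's flange, where the gripper is bolted on; the fingertips stand 182 mm ahead of it and the grasp point (between the pads) lies 163 mm ahead of it; z points along the fingers, y is the line along which they close (so a half turn about z gives the same grasp; the last joint's range is limited). The gripper opens to 88 mm and grips with 3 to 60 N. Pads are 20 mm wide; open, the fingers measure 115 mm over their backs; the gripper's body (75 mm by 178 mm) begins 61 mm behind the grasp point.
Start: joints at [-1.15, 0.423, 1.63, -0, 1.089, -0.019], TCP at [266.114, -565.499, 404.675] pointing down, gripper open.
Joint ranges: [-3, 3], [-0.9, 2.11], [0.09, 2.58], [-1.31, 4.45], [0.11, 2.69], [-2.54, 2.54]. Speed limits (rad/s): [2.39, 2.39, 3.01, 3.14, 3.14, 3.14].

## Interface

Orientations are given as a rotation vector (axis times angle).
In Python, from workcell import readout, get_image, ctrl gives the robot as it stands.
- The arm moves only by the tool step_arm, never from a script. Its argument "targets" is a list that holds one entry, the list of rows, each a list of 7 numbers: the shift along the world's x, y, z as a fraction of full scale, then the turn, a rotation vector about the world's x, y, z as a fraction of full scale, then the opening, from 0 (shut) to 1 (fully open). In form: [[[dx, dy, dz, wx, wy, wz, claw], ...]]. A call has exactly 5 rows; each row shifts and turns the commanded pose from where the row before left it; what a row does not reach is not made up. Full scale, the value 1, is 0.05 m for a shift and 4 degrees for a turn. A row lasts 1/8 s, in which the tool goes at most 62.5 mm and 10.7 degrees, less where a joint would pass 70% of its speed; a pose out of reach is approached as far as the arm can. A call with a number of a shift or a turn outside -1 to 1 is refused whole. A call with a gripper value outside its range is refused whole. The fingers move at their own pace and stop on an object; the grip force is fixed at half the most. Time passes only in rows, so rows that do not move let the fingers close, or fill a call up. It gives the time, the measured TCP pose, the force, the opening and the grip force at its end, in the units of the state.
- readout.get_obs(): the state, without advancing time (a new reading comes with each control period).
- get_image(name): name is "scene" or "top" or "wrist"; returns a dict with "pixels" (384x512x3 uint8, red, green, blue), "intrinsics" (3x3 intrinsics, pixels), "extrinsics" (4x4, takes a point from world to camera coordinates). Camera axes: x right, y down, z forward; pixel columns grow to the right and rows downward; lengths in mm; the calibration is good to about 2 mm. The wrist camera is an equidistant fisheye: a pixel r from the principal point sees the ray r / f radians off the axis. A picture is of the moment at which its call begins. There is no depth.
- ctrl.close_job(): hands the job in; it is judged then, once.
The state is a dict: "t": time; "qpos": joint angles; "qvel": joint speeds; "joint_torque": joint torques, N m; "ee_pos": TCP position; "orientation": TCP orientation; "ft_force": force on the tool from outside, world axes, zero at the start; "moment": the same for the moment, N m; "width": finger opening in mm; "grasp_force": force on a finger pad.
Only numpy, scipy, OpenCV 4.12 (cv2) and the standard library are available. Lean on these libraries where they do the work, as an engineer would, in place of code of your own. Each camera call takes 0.05 s, during which the arm holds its last target. There are 200 camera calls.

## Task

The lids of the blue boxes have just been glued and are to set under the bench press: first swing the press arm up and back by its black handle until it leans on its stop, and push the red-handled safety bolt fully home so that the arm cannot drop while you load. Then put the plain plywood board on the black platen, stack every blue box on it right way up in one square column, and lay the plywood board with the steel discs flat on top, everything lined up with the platen to within a few millimetres. Only when the column is complete pull the bolt fully out again and swing the arm over by the handle until its pad rests on the steel disc of the top board; do not disturb the glue bottle, the tape roll or the hex keys.

Things in the scene. Friction and masses are not known exactly. Their poses are not given: they have to be found in the camera images.
- box_1: a closed small blue plastic box, its lid glued shut; 64 x 92 x 33 mm. Origin: centre of its underside; z up. Its long side (92 mm) runs along its y; the walls to grip are the two long ones, 56 mm apart across its x (a small closing lip on the -x side stands a few mm further out just under the lid). The top is flat. About 0.14 kg. Between two and four boxes are present; an absent one reads None.
- box_2: a closed small blue plastic box, its lid glued shut; 64 x 92 x 33 mm. Origin: centre of its underside; z up. Its long side (92 mm) runs along its y; the walls to grip are the two long ones, 56 mm apart across its x (a small closing lip on the -x side stands a few mm further out just under the lid). The top is flat. About 0.14 kg. As box_1.
- box_3: a closed small blue plastic box, its lid glued shut; 64 x 92 x 33 mm. Origin: centre of its underside; z up. Its long side (92 mm) runs along its y; the walls to grip are the two long ones, 56 mm apart across its x (a small closing lip on the -x side stands a few mm further out just under the lid). The top is flat. About 0.14 kg. As box_1.
- box_4: a closed small blue plastic box, its lid glued shut; 64 x 92 x 33 mm. Origin: centre of its underside; z up. Its long side (92 mm) runs along its y; the walls to grip are the two long ones, 56 mm apart across its x (a small closing lip on the -x side stands a few mm further out just under the lid). The top is flat. About 0.14 kg. As box_1.
- base_board: plain brown film-faced plywood board, 60 x 96 x 18 mm, the long side along its y, 0.07 kg; goes under the boxes. Origin: centre of its underside, z up
- press_board: brown film-faced plywood board, 60 x 96 x 18 mm, the long side along its y, 0.075 kg, with a flush steel disc of 34 mm in the middle of both faces; goes on top of the boxes, either face up. Origin: the middle of the board, 9 mm below its upper face, z up at the start
- platen (a point): centre of the top (16 mm above the bench) of the press's black rubber platen, 56 x 90 mm. Its axes are those of the press, fixed to the bench: green base 12 mm thick, y from -75 to +195 mm, x 45 mm either way; post at y = +99 to +173 mm, 35 mm wide, 232 mm high. In the column the long sides of boards and boxes lie along this y
- pivot (a point): on the axis of the press arm's hinge, between the post's cheeks, 120 mm in +y from the platen's centre and 160 mm above the bench; the axis runs along the press's x
- press_arm (a joint): the arm's hinge, rad: 0 = raised, 35 degrees past upright; grows as the arm swings over to the platen; 2.18 = level, 2.45 = lower stop (start). 0.6 kg, damped: let go beyond 0.65 it sinks by its weight in a second or two, before that it falls back; lifting it takes about 4 N. Rests at 1.7 on four boxes, 2.0 on three, 2.25 on two. With the bolt home the raised arm is locked
- grip (a point): middle of the black revolving handle at the arm's end: a round grip 24 mm thick, 74 mm long, level along the press's x, free to turn on its spindle; 185 mm from the hinge axis and 50 mm to the -x side of the arm (16 mm bar with a 40 mm weight on top, 80 mm back from the end), which swings in the press's y-z plane. Height: 312 mm raised, 345 mm at the top of the swing, 111 mm on the lower stop
- pad (a point): centre of the rounded steel pad (ball end of 12 mm radius) under the arm, 118 mm from the hinge axis; it comes down on the middle of the column
- press_bolt (a joint): safety bolt, m: 0 = home (bolt across the front of the raised arm, locking it), 0.035 = fully out, as it is at the start. It slides straight along the press's -x (away from the arm) against about 2 N of friction and stays where it is left
- bolt_stub (a point): middle of the upright red stub handle of the safety bolt, 12 mm in diameter, standing 34 mm tall (from 17 mm below this point to 17 mm above it) on the bolt rod, whose steel barrel, 20 mm thick, ends 18 mm from the stub in +x. The stub moves with the bolt
- glue_bottle: white glue bottle with a red tip, standing, 41 mm in diameter, 112 mm tall; leave alone. Origin: centre of its underside
- tape_roll: roll of masking tape lying flat, 81 mm in diameter, 24 mm high; leave alone. Origin: centre of its underside
- hex_keys: hex key set in a green holder, 30 x 118 x 23 mm; leave alone. Origin: centre of its underside
Not all that is in view belongs to the job. Leave any green or purple look-alike of the base_board alone.

How it is judged (in metres and radians):
On the way, in this order (a step that is already met when the one before it is completed fails the run):
1. the arm is up and the safety bolt is pushed home (value of joint press_arm below 0.15 rad and value of joint press_bolt below 0.006 m), for 0.2 s.
2. with the arm up and the bolt home, the column stands complete and square on the platen: plain board, all boxes, board with the discs (all of step 1 and x of box_1 in the frame of platen between -0.008 and 0.008 m and y of box_1 in the frame of platen between -0.008 and 0.008 m and angle between the x axis of each of box_1, box_2, box_3, box_4, base_board, press_board and the x axis of platen, either way round below 0.12 rad and angle between each of box_1, box_2, box_3, box_4, base_board's own z axis and vertical below 0.07 rad and linear speed of each of box_1, box_2, box_3, box_4, base_board, press_board below 0.02 m/s and x of box_2 in the frame of platen between -0.008 and 0.008 m and y of box_2 in the frame of platen between -0.008 and 0.008 m and x of box_3 in the frame of platen between -0.008 and 0.008 m and y of box_3 in the frame of platen between -0.008 and 0.008 m and x of box_4 in the frame of platen between -0.008 and 0.008 m and y of box_4 in the frame of platen between -0.008 and 0.008 m and x of base_board in the frame of platen between -0.008 and 0.008 m and y of base_board in the frame of platen between -0.008 and 0.008 m and x of press_board in the frame of platen between -0.008 and 0.008 m and y of press_board in the frame of platen between -0.008 and 0.008 m and angle between the z axis of press_board and the z axis of platen, either way round below 0.07 rad and z of base_board in the frame of platen below 0.005 m and z of press_board in the frame of box_1 above 0.036 m and z of press_board in the frame of box_2 above 0.036 m and z of press_board in the frame of box_3 above 0.036 m and z of press_board in the frame of box_4 above 0.036 m), for 0.2 s.
3. the safety bolt is pulled fully out while the arm is still up (value of joint press_bolt above 0.029 m and value of joint press_arm below 0.2 rad), for 0.1 s.
At the end, for the whole second after the job is handed in: On the platen stand base board, every box upright, disc board flat on top: each within 8 mm of the platen's centre in its x and y, 0.12 rad of its direction (either way round), 0.07 rad of upright, at rest. The arm's pad rests on the top board within 2 cm of its middle; the bolt is out (x of box_1 in the frame of platen between -0.008 and 0.008 m and y of box_1 in the frame of platen between -0.008 and 0.008 m and angle between the x axis of each of box_1, box_2, box_3, box_4, base_board, press_board and the x axis of platen, either way round below 0.12 rad and angle between each of box_1, box_2, box_3, box_4, base_board's own z axis and vertical below 0.07 rad and linear speed of each of box_1, box_2, box_3, box_4, base_board, press_board below 0.02 m/s and x of box_2 in the frame of platen between -0.008 and 0.008 m and y of box_2 in the frame of platen between -0.008 and 0.008 m and x of box_3 in the frame of platen between -0.008 and 0.008 m and y of box_3 in the frame of platen between -0.008 and 0.008 m and x of box_4 in the frame of platen between -0.008 and 0.008 m and y of box_4 in the frame of platen between -0.008 and 0.008 m and x of base_board in the frame of platen between -0.008 and 0.008 m and y of base_board in the frame of platen between -0.008 and 0.008 m and x of press_board in the frame of platen between -0.008 and 0.008 m and y of press_board in the frame of platen between -0.008 and 0.008 m and angle between the z axis of press_board and the z axis of platen, either way round below 0.07 rad and z of base_board in the frame of platen below 0.005 m and z of press_board in the frame of box_1 above 0.036 m and z of press_board in the frame of box_2 above 0.036 m and z of press_board in the frame of box_3 above 0.036 m and z of press_board in the frame of box_4 above 0.036 m and horizontal distance between pad and press_board below 0.02 m and distance between pad and press_board below 0.032 m and value of joint press_bolt above 0.026 m); the robot touches nothing.
It fails at once if the glue bottle is disturbed (moved more than 3 cm) (distance of glue_bottle from where it was at the start of the episode above 0.03 m).
It fails at once if the tape roll is disturbed (moved more than 3 cm) (distance of tape_roll from where it was at the start of the episode above 0.03 m).
It fails at once if the hex keys is disturbed (moved more than 3 cm) (distance of hex_keys from where it was at the start of the episode above 0.03 m).
Of box_1, box_2, box_3, box_4 only 2 to 4 are there at a start; the rules pass over those that are not, and their reading is None.
At some moment in a run one of press_board may be knocked a few centimetres aside while the robot is not near it.
Once in a run the grip may slacken for a moment while it holds something.
It also fails if it takes over 210 s, if anything falls off the work surface, if the arm or the gripper's body presses on something with over 40 N, if the wrist force passes 120 N, or if a joint passes its speed limit or range.

## Working session

There is one attempt and no reset: what is moved stays moved. The work goes in short steps, Python scripts to look and compute and a tool call to move; the robot and the scene stay as the last step left them, time stands still between calls to the robot, and variables do not carry over. Pictures are saved under pics/ and viewed, at most 14 in all, crops included, and the job is handed in when it is done.

Besides the shell and the picture viewer there is one more tool, called as name(argument=value, ...) on one line, values as JSON. step_arm: Moves the arm, as the interface text tells. Shift numbers are shares of 0.05 m and turn numbers shares of 4 degrees, none past 1 either way. Its arguments: {"type":"object","properties":{"targets":{"type":"array"}},"required":["targets"]}

```bash
mkdir -p pics; ls
cat > h.py <<'E'
import numpy as np, cv2
from workcell import readout, get_image, ctrl
def snap(n,f):
    d=get_image(n); cv2.imwrite(f'pics/{f}.png',d['pixels'][:,:,::-1]); np.savez(f'pics/{f}.npz',K=d['intrinsics'],E=d['extrinsics'],p=d['pixels']); return d
def load(f): return np.load(f'pics/{f}.npz')
def ray(d,u,v,fish=False):
    K,E=d['K'],d['E']; x=(u-K[0,2])/K[0,0]; y=(v-K[1,2])/K[1,1]
    if fish:
        r=np.hypot(x,y); s=np.sin(r)/r if r>1e-9 else 1; c=np.array([x*s,y*s,np.cos(r)])
    else: c=np.array([x,y,1.])
    R=E[:3,:3]; return -R.T@E[:3,3], R.T@c
def atz(d,u,v,z,fish=False):
    o,r=ray(d,u,v,fish); return o+r*(z-o[2])/r[2]
def proj(d,P,fish=False):
    c=d['E'][:3,:3]@np.asarray(P,float)+d['E'][:3,3]
    if fish:
        n=np.hypot(c[0],c[1]); t=np.arctan2(n,c[2]); q=c[:2]/n*t
    else: q=c[:2]/c[2]
    return d['K'][0,0]*q[0]+d['K'][0,2], d['K'][1,1]*q[1]+d['K'][1,2]
E
python3 - <<'E'
from h import *
for n in('scene','top'):
    d=snap(n,n+'0'); print(n,d['intrinsics'].round(1).tolist(),d['extrinsics'].round(3).tolist())
    cv2.imwrite(f'pics/{n}0b.png',cv2.resize(d['pixels'][:,:,::-1],(800,600),interpolation=cv2.INTER_CUBIC))
print(readout.get_obs())
E
```

```text
pics
scene [[374.1, 0.0, 256.6], [0.0, 374.1, 192.6], [0.0, 0.0, 1.0]] [[-0.444, -0.896, 0.012, 233.485], [-0.36, 0.166, -0.918, 391.05], [0.821, -0.412, -0.396, 795.826], [0.0, 0.0, 0.0, 1.0]]
top [[379.1, 0.0, 258.3], [0.0, 379.1, 191.8], [0.0, 0.0, 1.0]] [[0.019, -1.0, 0.002, -25.33], [-0.994, -0.019, -0.107, 589.608], [0.107, 0.0, -0.994, 1442.432], [0.0, 0.0, 0.0, 1.0]]
{'t': 0.1, 'qpos': array([-1.15002698e+00,  4.23736406e-01,  1.63061302e+00,  3.00021065e-06,
        1.08854424e+00, -1.90386997e-02]), 'qvel': array([ 0.00032254, -0.00127982, -0.00249062, -0.00159408, -0.00076291,
       -0.00179924]), 'joint_torque': array([ 6.17489568e-04, -5.45617282e+01, -2.74328309e+01,  6.47186721e-02,
        1.88821717e-02, -4.51055939e-05]), 'ee_pos': array([ 266.00330502, -565.29214008,  403.99696648]), 'orientation': array([-3.06469382e+00, -6.85013974e-01,  4.03485157e-04]), 'ft_force': array([-0.17725227, -0.11713572,  0.93066289]), 'moment': array([ 0.04294224, -0.04919607,  0.07579896]), 'grasp_force': 0.0, 'width': 87.57093358251885}
```

View pics/top0b.png

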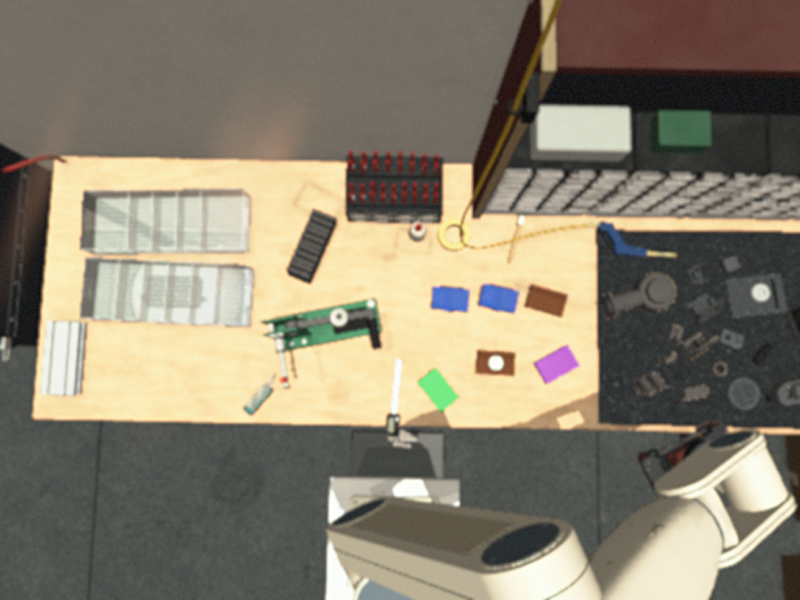

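View pics/scene0b.png

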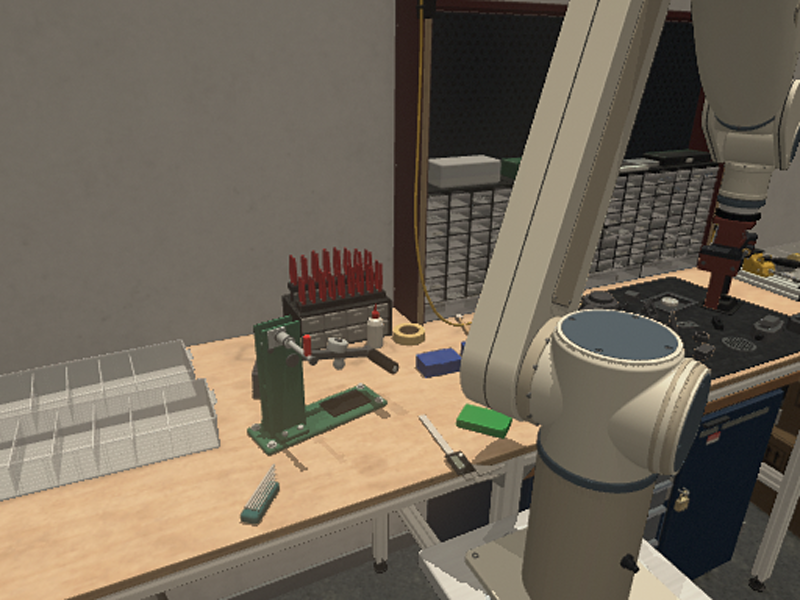

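Top view: press at (265–380, 300–350), two blue boxes at (450,299) and (498,298). Brown plain board is at (546,300) and the disc board at (495,362). Green (438,390) and purple (556,364) are look-alikes. The glue bottle, tape and hex keys are at (417,230), (454,234) and (258,395).

Run:
```python
from h import *
d=load('top0'); s=512/800
for n,u,v,z in [('boxA',450,299,33),('boxB',498,298,33),('base',546,300,18),('pressb',495,362,18),('platenEnd',378,300,12),('postEnd c1',265,322,12),('stub',285,380,200),('handle',375,335,111),('weight',339,317,160)]:
    print(n,atz(d,u*s,v*s,z).round(0))
im=d['p'][:,:,::-1]
hsv=cv2.cvtColor(im,cv2.COLOR_BGR2HSV)
m=cv2.inRange(hsv,(108,120,60),(125,255,255)); n,l,st,c=cv2.connectedComponentsWithStats(m)
for i in range(1,n):
    if st[i,4]>40:
        r=cv2.minAreaRect(np.argwhere(l==i)[:,::-1].astype(np.float32)); print('blue',c[i].round(1),st[i],r,atz(d,*c[i],33).round(1))
cr=im[175:285,160:380]; cv2.imwrite('pics/c1.png',cv2.resize(cr,(800,400),interpolation=cv2.INTER_CUBIC))
```

```text
boxA [ 594. -130.   33.]
boxB [ 599. -249.   33.]
base [ 598. -372.   18.]
pressb [ 440. -244.   18.]
platenEnd [590.  50.  12.]
postEnd c1 [529. 332.  12.]
stub [392. 240. 200.]
handle [497.  51. 111.]
weight [534. 131. 160.]
blue [397.3 155.4] [384 144  29  20 173] ((396.20452880859375, 155.86672973632812), (31.88486099243164, 12.618742942810059), 34.2868766784668) [ 744.  -557.4   33. ]
blue [318.6 190.5] [307 183  24  16 284] ((318.570556640625, 190.68235778808594), (21.801511764526367, 13.449688911437988), 12.52880859375) [ 599.3 -248.5   33. ]
blue [287.7 191. ] [277 184  22  15 277] ((287.6639404296875, 191.1967315673828), (21.456972122192383, 13.670897483825684), 5.19442892074585) [ 595.3 -128.5   33. ]
```

View pics/c1.png

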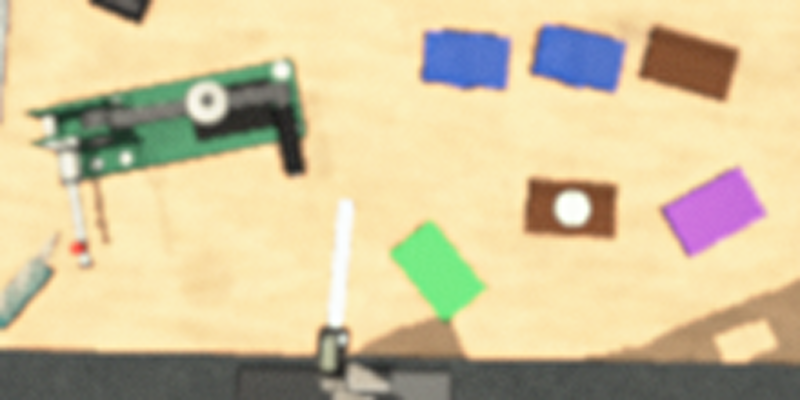

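Confirmed: two blue boxes are present. The plain brown board (690,62 in the crop) is the base, and the board with the disc (571,208) is the press board. The green and purple ones are decoys. The press is yawed by about 10°.

step_arm(targets=[[[0.5,0.8,0.1,0,0,-0.26,1],[0.5,0.8,0.1,0,0,-0.26,1],[0.5,0.8,0.1,0,0,-0.26,1],[0.5,0.8,0.1,0,0,-0.26,1],[0.5,0.8,0.1,0,0,-0.26,1]]])

```text
t: 0.72
ee_pos: [391.6, -364.1, 429.6]
orientation: [-3.094, -0.544, 0.0]
ft_force: [1.0, 0.0, 0.4]
width: 87.7
grasp_force: 0.0
```

step_arm(targets=[[[0.4,0.8,0.1,0,0,-0.26,1],[0.4,0.8,0.1,0,0,-0.26,1],[0.4,0.8,0.1,0,0,-0.26,1],[0.4,0.8,0.1,0,0,-0.26,1],[0.4,0.8,0.1,0,0,-0.26,1]]])

```text
t: 1.35
ee_pos: [491.5, -164.1, 454.6]
orientation: [-3.115, -0.404, 0.001]
ft_force: [0.3, 0.2, 0.1]
width: 87.9
grasp_force: 0.0
```

Run:
```python
from h import *
d=snap('wrist','w1'); print(readout.get_obs()['ee_pos']); E=d['extrinsics'];print(d['intrinsics'],-E[:3,:3].T@E[:3,3],E[:3,:3].round(2))
```

```text
[ 493.14390724 -160.98902613  455.33390022]
[[297.31863964   0.         254.83599329]
 [  0.         297.31863964 189.1817584 ]
 [  0.           0.           1.        ]] [ 555.00956221 -146.40885368  435.38116129] [[ 0.25 -0.97 -0.  ]
 [-0.94 -0.25  0.24]
 [-0.23 -0.06 -0.97]]
```

step_arm(targets=[[[0.3,0.85,0.2,0,0,-0.26,1],[0.3,0.85,0.2,0,0,-0.26,1],[0.3,0.85,0.2,0,0,-0.26,1],[0.3,0.85,0.2,0,0,-0.26,1],[0.3,0.85,0.2,0,0,-0.26,1]]])

```text
t: 2.02
ee_pos: [566.3, 48.3, 504.7]
orientation: [3.131, 0.262, -0.001]
ft_force: [0.1, 0.3, 0.5]
width: 88.1
grasp_force: 0.0
```

Run:
```python
from h import *
d=snap('wrist','w2'); print(readout.get_obs()['ee_pos'])
a=np.vstack([load('w1')['p'],load('w2')['p']])
for f in('w1','w2'): cv2.imwrite(f'pics/{f}b.png',cv2.resize(load(f)['p'][:,:,::-1],(800,600),interpolation=cv2.INTER_CUBIC))
```

```text
[567.8451168   51.91706399 506.1068287 ]
```

View pics/w2b.png

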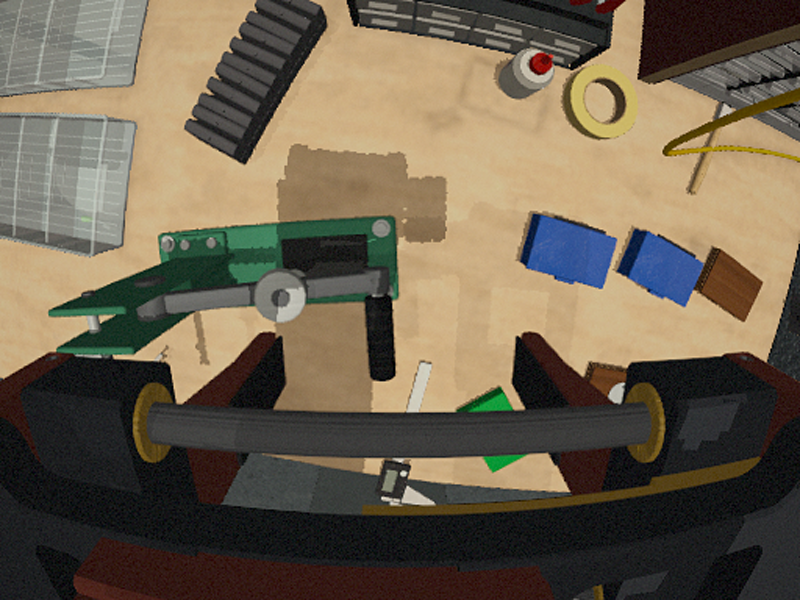

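View pics/w1b.png

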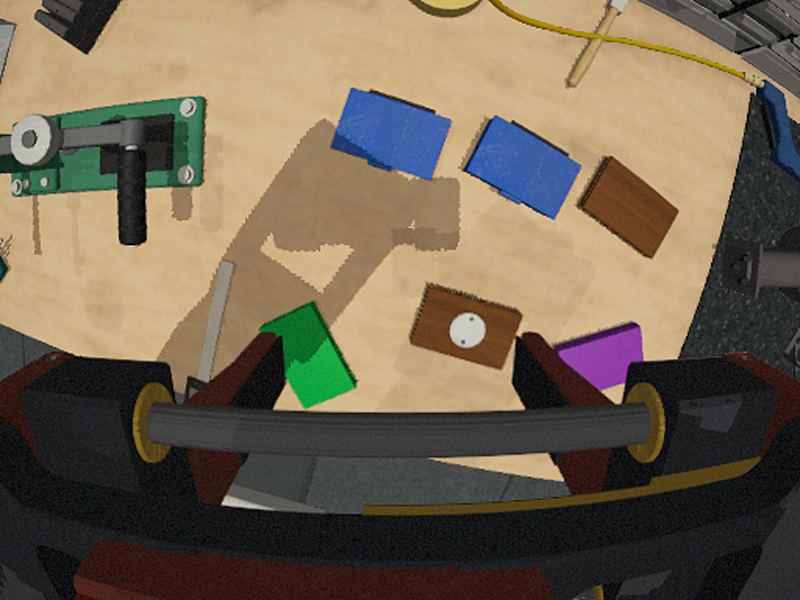

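w2 shows the press: base corners (396,216), (398,300), (160,236), handle (380,300)–(382,378), weight (280,297). w1 shows boxes at (391,134) and (522,167), the base at (629,207) and the disc board at (466,328). I'll fit poses from these corners.

```bash
cat > fit.py <<'E'
from h import *
from scipy.optimize import least_squares
s=512/800
def T(p,L):
    c,n=np.cos(p[2]),np.sin(p[2]); return np.array([p[0]+c*L[0]-n*L[1],p[1]+n*L[0]+c*L[1],L[2]])
def fit(obs,p0):
    def r(p): return np.concatenate([np.array(proj(load(f),T(p,L),f[0]=='w'))-np.array(q)*s for f,L,q in obs])
    o=least_squares(r,p0,loss='soft_l1'); return o.x,np.abs(o.fun).max()
def rect(f,hx,hy,z,px): # px order: far-left(+x,+y), far-right(+x,-y), near-right, near-left
    return [(f,np.array(a),q) for a,q in zip([(hx,hy,z),(hx,-hy,z),(-hx,-hy,z),(-hx,hy,z)],px)]
E
python3 - <<'E'
from fit import *
obs=[('w2',(45,-75,12),(396,216)),('w2',(-45,-75,12),(398,300)),('w2',(45,195,12),(160,236)),('w1',(45,-75,12),(205,97)),('w1',(-45,-75,12),(205,185))]
P,e=fit(obs,[540,120,.15]); print('press',P.round(3),e)
R={'press':P}
for n,f,hx,hy,z,px,p0 in [('A','w1',32,46,33,[(352,88),(451,118),(434,180),(332,133)],[595,-128,0]),('B','w1',32,46,33,[(497,115),(580,162),(556,219),(465,170)],[599,-249,0]),('base','w1',30,48,18,[(610,156),(678,209),(653,258),(580,205)],[598,-372,0]),('pb','w1',30,48,18,[(427,284),(522,310),(503,369),(411,342)],[440,-244,0])]:
    R[n],e=fit(rect(f,hx,hy,z,px),p0); print(n,R[n].round(3),e)
np.savez('pose.npz',**R)
im={f:cv2.resize(load(f)['p'][:,:,::-1],(1600,1200),interpolation=cv2.INTER_CUBIC) for f in('w1','w2')}
k=1600/512
def draw(f,p,pts,c=(0,255,255)):
    q=np.array([proj(load(f),T(p,L),True) for L in pts])*k; cv2.polylines(im[f],[q.astype(int)],False,c,1,cv2.LINE_AA)
def rc(hx,hy,z): return [(hx,hy,z),(hx,-hy,z),(-hx,-hy,z),(-hx,hy,z),(hx,hy,z)]
for f in im:
    draw(f,P,rc(28,45,16)); draw(f,P,[(45,195,12),(45,-75,12),(-45,-75,12),(-45,195,12)])
    draw(f,P,[(-13,-58,111),(-87,-58,111)],(0,0,255)); draw(f,P,[(17.5,173,232),(17.5,99,232),(-17.5,99,232),(-17.5,173,232)])
for n in 'AB': draw('w1',R[n],rc(32,46,33))
for n in('base','pb'): draw('w1',R[n],rc(30,48,18)); draw('w1',R[n],rc(30,48,0),(0,0,255))
cv2.imwrite('pics/o1.png',im['w1'][150:750,640:1400]); cv2.imwrite('pics/o2.png',im['w2'][380:800,60:860])
print('handle',T(P,(-50,-58,111)))
E
```

```text
press [5.36533e+02 1.18816e+02 2.23000e-01] 2.5670489770352276
A [ 5.95687e+02 -1.30626e+02 -3.20000e-02] 12.848901957984623
B [ 6.00183e+02 -2.50935e+02 -2.00000e-01] 3.915083829973554
base [ 5.97903e+02 -3.71059e+02 -2.58000e-01] 1.1604656194055565
pb [ 4.40926e+02 -2.43495e+02 -1.60000e-02] 1.425169336702794
handle [500.58823561  51.19931307 111.        ]
```

View pics/o1.png

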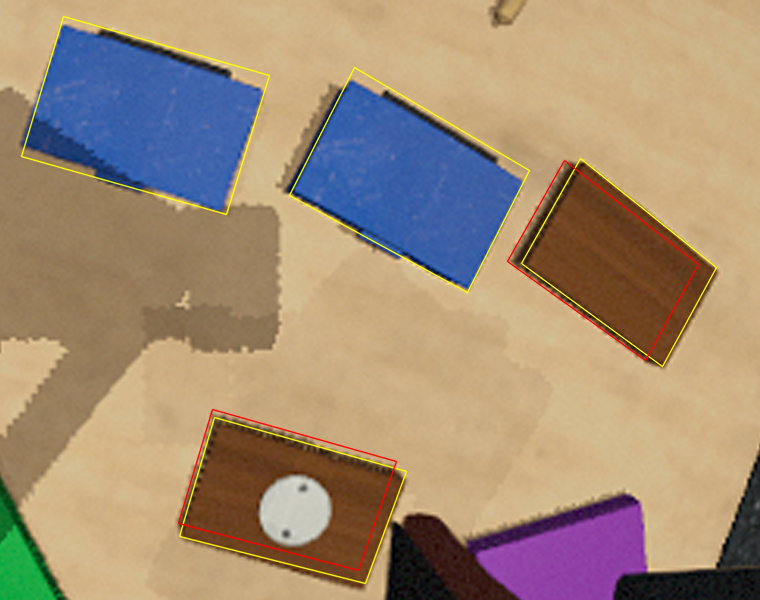

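View pics/o2.png

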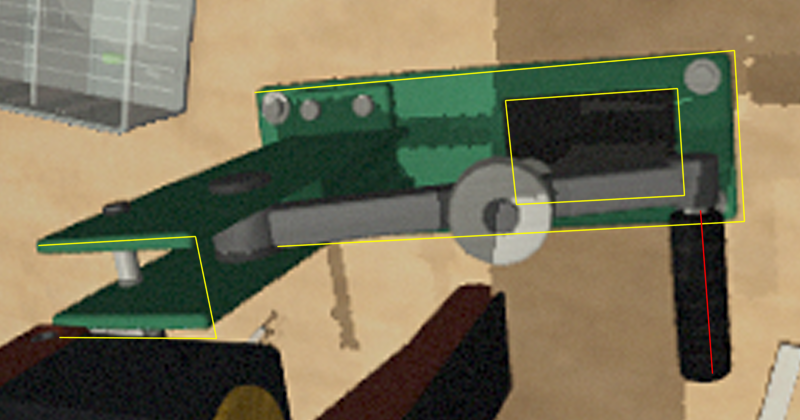

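Run:
```python
from fit import *
o2=lambda X,Y:((X+60)/2,(Y+380)/2)
o1=lambda X,Y:((X+640)/2,(Y+150)/2)
obs=[('w2',(45,-75,12),o2(735,52)),('w2',(-45,-75,12),o2(738,222)),('w2',(45,195,12),o2(259,90)),('w1',(45,-75,12),(205,97)),('w1',(-45,-75,12),(205,185)),
('w2',(17.5,99,232),o2(197,238)),('w2',(-17.5,99,232),o2(209,328)),('w2',(28,45,16),o2(506,98)),('w2',(28,-45,16),o2(677,92))]
P,e=fit(obs,[540,120,.15]); print('press',P.round(3),e)
for f,L,q in obs: print(f,L,(np.array(proj(load(f),T(P,L),True))-np.array(q)*s).round(1))
R=dict(np.load('pose.npz')); R['press']=P
R['A'],e=fit(rect('w1',28,46,33,[o1(64,26),o1(264,90),o1(227,214),o1(25,150)]),[595,-128,0]); print(R['A'],e)
R['B'],e=fit(rect('w1',28,46,33,[o1(352,80),o1(527,178),o1(468,291),o1(291,192)]),[595,-248,0]); print(R['B'],e)
np.savez('pose.npz',**R)
for x in(-50,-60): print('handle',T(P,(x,-58,111)))
print(readout.get_obs()['ee_pos'],readout.get_obs()['orientation'])
```

```text
press [5.36488e+02 1.18950e+02 2.13000e-01] 2.385172567961888
w2 (45, -75, 12) [-0.   0.1]
w2 (-45, -75, 12) [1.6 0.4]
w2 (45, 195, 12) [-1.4 -0.4]
w1 (45, -75, 12) [ 0.1 -1.2]
w1 (-45, -75, 12) [-1.9  1.4]
w2 (17.5, 99, 232) [-0.6 -1.5]
w2 (-17.5, 99, 232) [2.1 2.4]
w2 (28, 45, 16) [-0.2  0.4]
w2 (28, -45, 16) [ 0.2 -1. ]
[ 5.93837446e+02 -1.30949962e+02 -5.38142791e-02] 1.0512632679318585
[ 5.98130740e+02 -2.51038791e+02 -2.05766586e-01] 1.4461579659258206
handle [499.8767535   51.69220952 111.        ]
handle [490.10267056  49.57861005 111.        ]
[567.8451168   51.91706399 506.1068287 ] [-3.12806271 -0.26353085 -0.00458104]
```

step_arm(targets=[[[-0.82,-0.03,0,0,0,0.3,1],[-0.82,-0.03,0,0,0,0.35,1],[0,0,-0.8,0,0,0,1],[0,0,-0.9,0,0,0,1],[0,0,-0.9,0,0,0,1]]])

```text
t: 2.7
ee_pos: [483.7, 43.7, 373.6]
orientation: [3.124, 0.334, 0.001]
ft_force: [1.1, -0.2, -0.5]
width: 87.7
grasp_force: 0.0
```

step_arm(targets=[[[0,0,-0.8,0,0,0,1],[0,0,-0.8,0,0,0,1],[0,0,-0.4,0,0,0,1],[0,0,0,0,0,0,1],[0,0,0,0,0,0,1]]])

```text
t: 3.32
ee_pos: [484.4, 43.8, 275.3]
orientation: [3.124, 0.334, 0.001]
ft_force: [-0.1, -0.0, -0.3]
width: 87.4
grasp_force: 0.0
```

Run:
```python
from h import *
d=snap('wrist','w3'); o=readout.get_obs(); print(o['ee_pos'],o['orientation'],o['ft_force'])
cv2.imwrite('pics/w3b.png',cv2.resize(d['pixels'][:,:,::-1],(800,600),interpolation=cv2.INTER_CUBIC))
```

```text
[484.5597478   43.91182834 275.63065613] [3.12376616e+00 3.33672584e-01 2.64838779e-03] [-0.19652755  0.15990366 -0.2820157 ]
```

View pics/w3b.png

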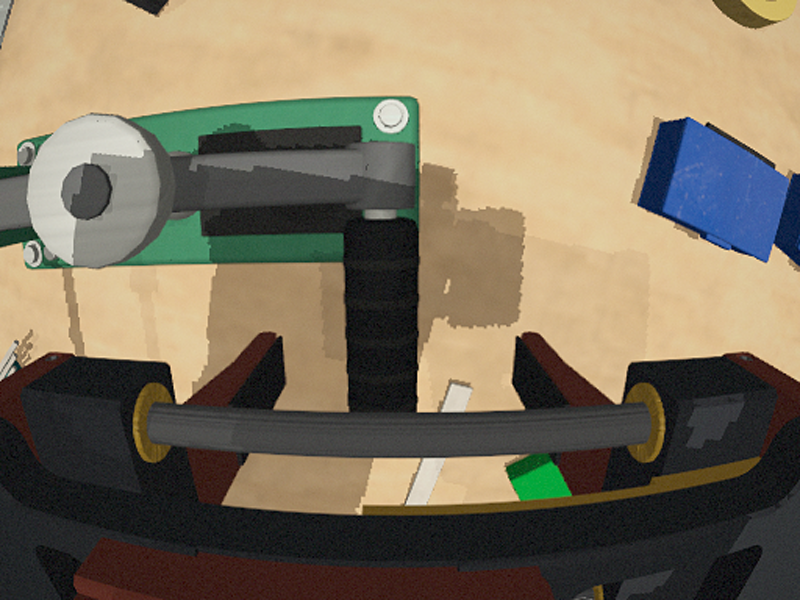

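The handle lies between the fingers at (382,310), about 5 mm left of the middle and parallel to the pads. I'll centre on it and close.

step_arm(targets=[[[-0.02,0.1,0,0,0,0,1],[0,0,0,0,0,0,0.1],[0,0,0,0,0,0,0],[0,0,0,0,0,0,0],[0,0,0,0,0,0,0]]])

```text
t: 4.0
ee_pos: [483.1, 49.0, 274.7]
orientation: [-3.124, -0.334, 0.0]
ft_force: [0.5, 0.8, -0.2]
width: 51.3
grasp_force: 0.0
```

step_arm(targets=[[[0,0,0,0,0,0,0],[0,0,0,0,0,0,0],[0,0,0,0,0,0,0],[0,0,0,0,0,0,0],[0,0,0,0,0,0,0]]])

```text
t: 4.62
ee_pos: [483.0, 49.2, 274.6]
orientation: [-3.124, -0.334, 0.0]
ft_force: [-0.5, 3.3, -0.5]
width: 23.5
grasp_force: 30.0
```

Run:
```python
from h import *
o=readout.get_obs(); print(o['ee_pos'],o['ft_force'],o['width'],o['grasp_force'])
# arc offsets from q=2.45, in units 50mm world
P=np.load('pose.npz')['press']; e=lambda q:np.radians(125)-q
g=lambda q:np.array([120-185*np.cos(e(q)),160+185*np.sin(e(q))])
qs=np.linspace(2.45,0,21); c,n=np.cos(P[2]),np.sin(P[2])
for a,b in zip(qs,qs[1:]):
    d=g(b)-g(a); print(round(b,2),(np.array([-n*d[0],c*d[0],d[1]])/50).round(2).tolist())
```

```text
[483.04250839  49.18059665 274.61246176] [-0.51149734  3.33344715 -0.49659022] 23.47874218592647 29.99600261449814
2.33 [0.02, -0.09, 0.44]
2.2 [0.01, -0.04, 0.45]
2.08 [-0.0, 0.02, 0.45]
1.96 [-0.02, 0.07, 0.45]
1.84 [-0.03, 0.12, 0.43]
1.72 [-0.04, 0.17, 0.42]
1.59 [-0.05, 0.22, 0.39]
1.47 [-0.06, 0.27, 0.36]
1.35 [-0.07, 0.31, 0.32]
1.23 [-0.07, 0.35, 0.28]
1.1 [-0.08, 0.38, 0.24]
0.98 [-0.09, 0.4, 0.19]
0.86 [-0.09, 0.42, 0.14]
0.74 [-0.09, 0.44, 0.08]
0.61 [-0.1, 0.44, 0.03]
0.49 [-0.1, 0.44, -0.03]
0.37 [-0.09, 0.44, -0.08]
0.25 [-0.09, 0.42, -0.14]
0.12 [-0.09, 0.4, -0.19]
0.0 [-0.08, 0.38, -0.24]
```

step_arm(targets=[[[0.02,-0.09,0.44,0,0,0,0],[0.01,-0.04,0.45,0,0,0,0],[0,0.02,0.45,0,0,0,0],[-0.02,0.07,0.45,0,0,0,0],[-0.03,0.12,0.43,0,0,0,0]]])

```text
t: 5.25
ee_pos: [482.0, 53.1, 386.0]
orientation: [-3.123, -0.333, -0.0]
ft_force: [2.2, 7.8, -7.0]
width: 23.4
grasp_force: 30.0
```

step_arm(targets=[[[-0.04,0.17,0.42,0,0,0,0],[-0.05,0.22,0.39,0,0,0,0],[-0.06,0.27,0.36,0,0,0,0],[-0.07,0.31,0.32,0,0,0,0],[-0.07,0.35,0.28,0,0,0,0]]])

```text
t: 5.88
ee_pos: [467.6, 118.3, 475.3]
orientation: [3.12, 0.334, 0.001]
ft_force: [1.1, -6.1, 2.2]
width: 23.2
grasp_force: 30.0
```

step_arm(targets=[[[-0.08,0.38,0.24,0,0,0,0],[-0.09,0.4,0.19,0,0,0,0],[-0.09,0.42,0.14,0,0,0,0],[-0.09,0.44,0.08,0,0,0,0],[-0.1,0.44,0.03,0,0,0,0]]])

```text
t: 6.5
ee_pos: [444.8, 223.3, 510.3]
orientation: [3.123, 0.333, 0.003]
ft_force: [-2.2, -1.0, 7.3]
width: 23.4
grasp_force: 30.0
```

step_arm(targets=[[[-0.1,0.44,-0.03,0,0,0,0],[-0.09,0.44,-0.08,0,0,0,0],[-0.09,0.42,-0.14,0,0,0,0],[-0.09,0.38,-0.18,0,0,0,0],[-0.06,0.28,-0.16,0,0,0,0]]])

```text
t: 7.12
ee_pos: [423.2, 322.6, 479.8]
orientation: [-3.121, -0.334, -0.002]
ft_force: [-3.0, 2.4, 3.5]
width: 23.0
grasp_force: 30.0
```

Run:
```python
from h import *
d=snap('wrist','w4'); d=snap('scene','s4'); o=readout.get_obs(); print(o['ee_pos'],o['orientation'],o['ft_force'])
a=cv2.resize(load('w4')['p'][:,:,::-1],(400,300)); b=cv2.resize(load('s4')['p'][170:310,100:300,::-1],(800,560),interpolation=cv2.INTER_CUBIC)
cv2.imwrite('pics/s4b.png',b)
```

```text
[423.20994037 323.08977763 479.31997242] [-3.11978935e+00 -3.35469258e-01 -1.69575563e-03] [-3.43131686  6.18850067  6.78372681]
```

View pics/s4b.png

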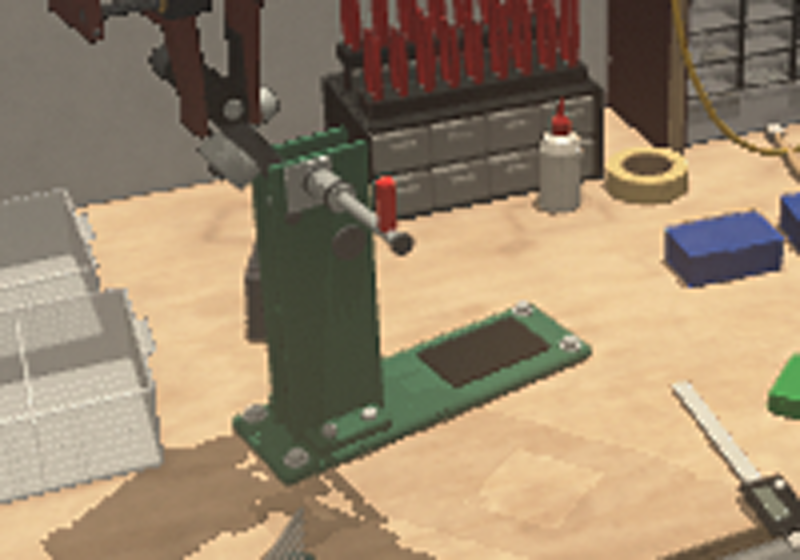

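The arm is up on its stop. The red stub is at (387,203) in the crop, outside its barrel. I'll triangulate it against the first top picture and release the handle.

Run:
```python
from fit import *
def tri(a,b):
    (o1,r1),(o2,r2)=a,b; A=np.stack([r1,-r2],1); t=np.linalg.lstsq(A,o2-o1,rcond=None)[0]; p,q=o1+t[0]*r1,o2+t[1]*r2; return (p+q)/2,np.linalg.norm(p-q)
P=np.load('pose.npz')['press']
def loc(w): c,n=np.cos(P[2]),np.sin(P[2]); d=w[:2]-P[:2]; return np.array([c*d[0]+n*d[1],-n*d[0]+c*d[1],w[2]])
S,t=load('s4'),load('top0')
for nm,im,r0 in(('s',S['p'],(170,240,180,215)),('t',t['p'],(235,255,170,195))):
    h=cv2.cvtColor(im,cv2.COLOR_RGB2HSV); m=(((h[...,0]<8)|(h[...,0]>172))&(h[...,1]>150)&(h[...,2]>70)); q=np.argwhere(m[r0[0]:r0[1],r0[2]:r0[3]])+[r0[0],r0[2]]; print(nm,q.mean(0),q.min(0),q.max(0),len(q))
    if nm=='s': cs=q.mean(0)[::-1]; top=(cs[0]+.3,q.min(0)[0])
    else: ct=q.mean(0)[::-1]
for c in(cs,top):
    w,e=tri(ray(S,*c),ray(t,*ct)); print(w.round(1),e.round(1),loc(w).round(1))
```

```text
s [185.5077951  200.27616927] [170 186] [227 214] 449
t [242.5 181. ] [242 180] [243 182] 6
[398.1 219.2 328. ] 0.6 [-114.1  127.3  328. ]
[399.9 213.7 365.9] 4.9 [-113.4  121.5  365.9]
```

step_arm(targets=[[[-0.02,0.09,-0.05,0,0,0,0],[0,0,0,0,0,0,0.5],[0,0,0,0,0,0,1],[0,0,0,0,0,0,1],[0,0,0.4,0,0,0,1]]])

```text
t: 7.85
ee_pos: [422.4, 325.0, 494.9]
orientation: [3.122, 0.333, -0.005]
ft_force: [0.7, -0.2, 0.1]
width: 59.9
grasp_force: 0.0
```

step_arm(targets=[[[0,0,0.9,0,0,0,1],[0,0,0.9,0,0,0,1],[-0.2,-0.8,0,0,0,0,1],[-0.2,-0.8,0,0,0,0,1],[-0.2,-0.8,0,0,0,0,1]]])

```text
t: 8.48
ee_pos: [392.1, 204.2, 586.2]
orientation: [3.123, 0.334, 0.0]
ft_force: [0.7, 0.2, 0.6]
width: 87.7
grasp_force: 0.0
```

Run:
```python
from h import *
d=snap('wrist','w5'); o=readout.get_obs(); print(o['ee_pos'],o['orientation'],o['ft_force'])
cv2.imwrite('pics/w5b.png',cv2.resize(d['pixels'][:,:,::-1],(800,600),interpolation=cv2.INTER_CUBIC))
```

```text
[390.77852128 201.27247421 586.09641791] [ 3.12139139e+00  3.32272265e-01 -1.45591718e-03] [-1.43563075 -1.1654182  -0.83196658]
```

View pics/w5b.png

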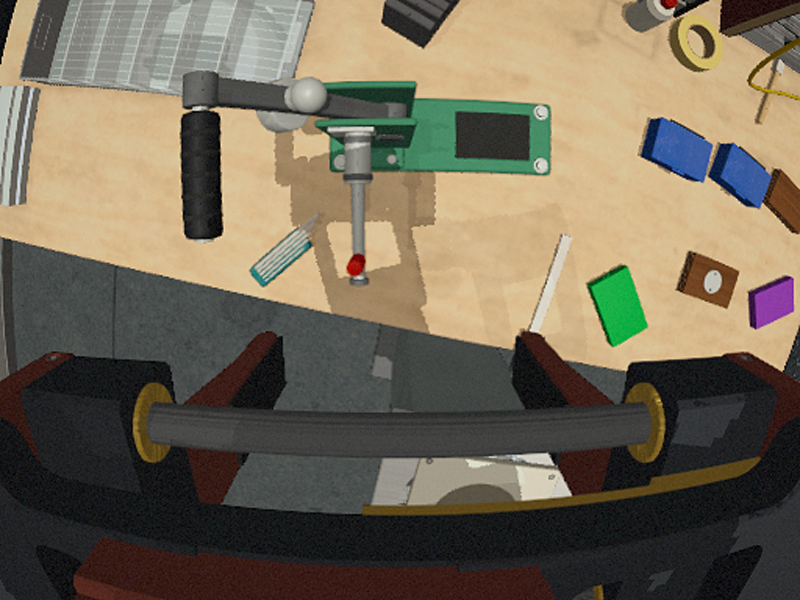

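w5 shows the arm raised at (200,90), its handle at (200,175) and the stub at (356,265), well clear of the barrel end at (358,180). The platen is at (492,136).

Run:
```python
from fit import *
def tri(a,b):
    (o1,r1),(o2,r2)=a,b; A=np.stack([r1,-r2],1); t=np.linalg.lstsq(A,o2-o1,rcond=None)[0]; p,q=o1+t[0]*r1,o2+t[1]*r2; return (p+q)/2,np.linalg.norm(p-q)
P=np.load('pose.npz')['press']
def loc(w): c,n=np.cos(P[2]),np.sin(P[2]); d=w[:2]-P[:2]; return np.array([c*d[0]+n*d[1],-n*d[0]+c*d[1],w[2]])
S,t,w5=load('s4'),load('top0'),load('w5')
for im,r0 in((S['p'],(208,232,188,205)),(w5['p'],(155,185,215,240))):
    h=cv2.cvtColor(im,cv2.COLOR_RGB2HSV); m=(((h[...,0]<8)|(h[...,0]>172))&(h[...,1]>150)&(h[...,2]>70)); q=np.argwhere(m[r0[0]:r0[1],r0[2]:r0[3]])+[r0[0],r0[2]]; print(q.mean(0),q.min(0),q.max(0),len(q))
a=ray(S,196.8,220.8)
for b in(ray(w5,356*s,265*s,True),ray(t,181,242.5)):
    w,e=tri(a,b); print(w.round(1),e.round(1),loc(w).round(1))
# refit press with w5 too
o2=lambda X,Y:((X+60)/2,(Y+380)/2)
obs=[('w5',(45,-75,12),(550,104)),('w5',(-45,-75,12),(549,174)),('w5',(28,45,16),(457,113)),('w5',(28,-45,16),(529,116)),('w5',(-28,-45,16),(528,160)),('w5',(-28,45,16),(456,156)),
('w2',(45,-75,12),o2(735,52)),('w2',(-45,-75,12),o2(738,222)),('w2',(28,45,16),o2(506,98)),('w2',(28,-45,16),o2(677,92)),('w1',(45,-75,12),(205,97)),('w1',(-45,-75,12),(205,185))]
P,e=fit(obs,P); print(P,e)
for f,L,q in obs: print(f,L,(np.array(proj(load(f),T(P,L),True))-np.array(q)*s).round(1))
```

```text
[220.31578947 196.1754386 ] [214 194] [227 198] 57
[169.18181818 227.52066116] [162 222] [176 233] 121
[391.9 235.6 238.7] 1.2 [-116.6  144.6  238.7]
[394.8 235.6 237.6] 2.9 [-113.9  144.   237.6]
[5.36915908e+02 1.20364550e+02 2.05621226e-01] 2.836924250579898
w5 (45, -75, 12) [1.7 0.2]
w5 (-45, -75, 12) [1.7 1.3]
w5 (28, 45, 16) [-0.3 -1.4]
w5 (28, -45, 16) [ 0.8 -0.5]
w5 (-28, -45, 16) [1.2 0.5]
w5 (-28, 45, 16) [0.1 0.8]
w2 (45, -75, 12) [-0.6 -0. ]
w2 (-45, -75, 12) [0.6 0.3]
w2 (28, 45, 16) [-0.9 -0.2]
w2 (28, -45, 16) [-0.5 -1.2]
w1 (45, -75, 12) [-0.5 -1.2]
w1 (-45, -75, 12) [-2.8  1.3]
```

step_arm(targets=[[[0,0.2,0,0,0,0.9,1],[0,0.2,0,0,0,0.9,1],[0,0.2,0,0,0,0.9,1],[0.05,0.08,0,0,0,0.9,1],[0,0,0,0,0,0.9,1]]])

```text
t: 9.15
ee_pos: [395.2, 239.5, 586.0]
orientation: [3.032, 0.821, -0.0]
ft_force: [-1.0, 0.1, -0.8]
width: 88.0
grasp_force: 0.0
```

step_arm(targets=[[[0,0,0,0,0,0.9,1],[0,0,0,0,0,0.9,1],[0,0,0,0,0,0.9,1],[0,0,0,0,0,0.9,1],[0,0,0,0,0,0.9,1]]])

```text
t: 9.78
ee_pos: [395.1, 239.2, 586.1]
orientation: [2.866, 1.285, -0.0]
ft_force: [0.1, 0.5, 0.4]
width: 87.9
grasp_force: 0.0
```

step_arm(targets=[[[0,0,0,0,0,0.9,1],[0,0,0,0,0,0.9,1],[0,0,0,0,0,0.9,1],[0,0,0,0,0,0.9,1],[0,0,0,0,0,0.9,1]]])

```text
t: 10.4
ee_pos: [395.2, 239.2, 586.1]
orientation: [2.63, 1.718, -0.0]
ft_force: [-0.0, 0.8, -0.6]
width: 87.7
grasp_force: 0.0
```

step_arm(targets=[[[0,0,0,0,0,0.9,1],[0,0,0,0,0,0.9,1],[0,0,0,0,0,0.9,1],[0,0,0,0,0,0.9,1],[0,0,0,0,0,0.9,1]]])

```text
t: 11.02
ee_pos: [395.2, 239.2, 586.1]
orientation: [2.329, 2.108, -0.0]
ft_force: [-0.7, -0.1, 0.5]
width: 87.4
grasp_force: 0.0
```

step_arm(targets=[[[0,0,-0.4,0,0,0.9,1],[0,0,-0.5,0,0,0.9,1],[0,0,-0.5,0,0,0.9,1],[0,0,-0.5,0,0,0.9,1],[0,0,-0.3,0,0,0.8,1]]])

```text
t: 11.65
ee_pos: [394.9, 239.1, 474.9]
orientation: [-1.979, -2.439, 0.002]
ft_force: [0.5, -0.7, 0.3]
width: 87.9
grasp_force: 0.0
```

Run:
```python
from fit import *
d=snap('wrist','w6'); o=readout.get_obs(); print(o['ee_pos'],o['orientation'],o['qpos'].round(2))
w=load('w6'); h=cv2.cvtColor(w['p'],cv2.COLOR_RGB2HSV); m=(((h[...,0]<6)|(h[...,0]>174))&(h[...,1]>190)&(h[...,2]>100)).astype(np.uint8); n,l,st,c=cv2.connectedComponentsWithStats(m)
for i in range(1,n):
    if st[i,4]>30: print(c[i],st[i])
print(proj(w,(393,235.5,255),True),proj(w,(393,235.5,238.5),True))
```

```text
[394.5663566  238.90355335 473.42654464] [-1.97619234 -2.44056021  0.00591757] [ 0.52  0.09  1.91 -0.    1.15  0.31]
[251.69303797 208.48417722] [244 196  16  25 316]
(np.float64(251.38103931008595), np.float64(215.82076739816006)) (np.float64(251.66092491530716), np.float64(208.76658955820093))
```

The stub sits where it was predicted, within 1 px. I'll descend, grip it and slide it home along press +x.

step_arm(targets=[[[-0.03,-0.07,-0.3,0,0,0,1],[0,0,-0.4,0,0,0,1],[0,0,-0.4,0,0,0,1],[0,0,-0.05,0,0,0,0.5],[0,0,0,0,0,0,0]]])

```text
t: 12.32
ee_pos: [393.8, 236.0, 419.1]
orientation: [1.982, 2.437, 0.001]
ft_force: [0.9, 1.3, 0.5]
width: 71.2
grasp_force: 0.0
```

step_arm(targets=[[[0,0,0,0,0,0,0],[0,0,0,0,0,0,0],[0,0,0,0,0,0,0],[0,0,0,0,0,0,0],[0,0,0,0,0,0,0]]])

```text
t: 12.95
ee_pos: [393.6, 236.0, 418.7]
orientation: [1.981, 2.438, 0.0]
ft_force: [-0.0, 0.1, 0.5]
width: 21.6
grasp_force: 0.0
```

step_arm(targets=[[[0,0,0,0,0,0,0],[0,0,0,0,0,0,0],[0,0,0,0,0,0,0],[0,0,0,0,0,0,0],[0,0,0,0,0,0,0]]])

```text
t: 13.58
ee_pos: [393.6, 236.0, 418.6]
orientation: [-1.981, -2.438, 0.0]
ft_force: [-0.6, -0.3, -0.4]
width: 10.9
grasp_force: 30.0
```

step_arm(targets=[[[0.18,0.038,0,0,0,0,0],[0.18,0.038,0,0,0,0,0],[0.18,0.038,0,0,0,0,0],[0.16,0.033,0,0,0,0,0],[0,0,0,0,0,0,0]]])

```text
t: 14.2
ee_pos: [427.4, 243.1, 418.3]
orientation: [-1.979, -2.433, 0.01]
ft_force: [-14.0, -1.8, 11.5]
width: 11.3
grasp_force: 30.0
```

step_arm(targets=[[[0.06,0.012,0,0,0,0,0],[0,0,0,0,0,0,0],[0,0,0,0,0,0,0],[0,0,0,0,0,0,0],[0,0,0,0,0,0,0]]])

```text
t: 14.82
ee_pos: [428.4, 243.3, 418.1]
orientation: [-1.977, -2.431, 0.016]
ft_force: [-25.4, -1.7, 18.0]
width: 11.2
grasp_force: 30.1
```

The bolt is against its end stop after about 35.5 mm of travel. I'll ease off, release, and go to the base board.

step_arm(targets=[[[-0.06,-0.012,0,0,0,0,0],[0,0,0,0,0,0,0.4],[0,0,0,0,0,0,0.4],[0,0,0,0,0,0,0.4],[0,0,0.8,0,0,0,0.4]]])

```text
t: 15.45
ee_pos: [428.3, 243.0, 456.7]
orientation: [-1.98, -2.436, 0.009]
ft_force: [0.9, 0.5, 1.2]
width: 35.3
grasp_force: 0.0
```

step_arm(targets=[[[0,0,1,0,0,0,1],[0,0,1,0,0,0,1],[0.24,-0.8,0.2,0,0,-0.5,1],[0.24,-0.8,0,0,0,-0.5,1],[0.24,-0.8,0,0,0,-0.5,1]]])

```text
t: 16.08
ee_pos: [465.0, 122.1, 569.1]
orientation: [2.107, 2.329, 0.001]
ft_force: [0.9, -0.5, 0.0]
width: 81.6
grasp_force: 0.0
```

Run:
```python
from h import *
d=snap('scene','s6'); cv2.imwrite('pics/s6b.png',cv2.resize(d['pixels'][170:310,100:300,::-1],(500,350),interpolation=cv2.INTER_CUBIC))
```

step_arm(targets=[[[0.24,-0.8,0,0,0,-0.5,1],[0.24,-0.8,0,0,0,-0.5,1],[0.24,-0.8,0,0,0,-0.5,1],[0.24,-0.8,0,0,0,-0.5,1],[0.24,-0.8,0,0,0,-0.5,1]]])

```text
t: 16.75
ee_pos: [525.1, -78.1, 568.7]
orientation: [2.303, 2.137, 0.0]
ft_force: [0.3, 0.4, -0.3]
width: 87.9
grasp_force: 0.0
```

step_arm(targets=[[[0.24,-0.8,-0.6,0,0,-0.5,1],[0.24,-0.8,-0.6,0,0,-0.5,1],[0.24,-0.8,-0.8,0,0,-0.5,1],[0.24,-0.8,-0.8,0,0,-0.5,1],[0.24,-0.8,-0.8,0,0,-0.2,1]]])

```text
t: 17.38
ee_pos: [585.1, -278.1, 387.3]
orientation: [2.459, 1.954, 0.0]
ft_force: [0.5, -0.2, 0.4]
width: 87.9
grasp_force: 0.0
```

Run:
```python
from fit import *
d=snap('wrist','w7'); o=readout.get_obs(); print(o['ee_pos'],o['orientation'],o['qpos'].round(2))
im=cv2.resize(d['pixels'][:,:,::-1],(800,600),interpolation=cv2.INTER_CUBIC)
cv2.imwrite('pics/w7b.png',im)
R=np.load('pose.npz'); W=load('w7')
for n in('base','A','B','pb'): print(n,[np.round(np.array(proj(W,T(R[n],L),True))/s).tolist() for L in [(30,48,18),(30,-48,18),(-30,-48,18),(-30,48,18)]])
```

```text
[ 584.67164021 -281.43703256  381.12376291] [-2.4583552  -1.9496095   0.00590768] [-0.47  0.48  1.59 -0.    1.07 -0.24]
base [[480.0, 320.0], [470.0, 425.0], [401.0, 425.0], [405.0, 318.0]]
A [[394.0, 15.0], [416.0, 134.0], [337.0, 148.0], [316.0, 30.0]]
B [[446.0, 167.0], [447.0, 292.0], [370.0, 294.0], [365.0, 169.0]]
pb [[233.0, 202.0], [264.0, 318.0], [200.0, 332.0], [169.0, 222.0]]
```

View pics/w7b.png

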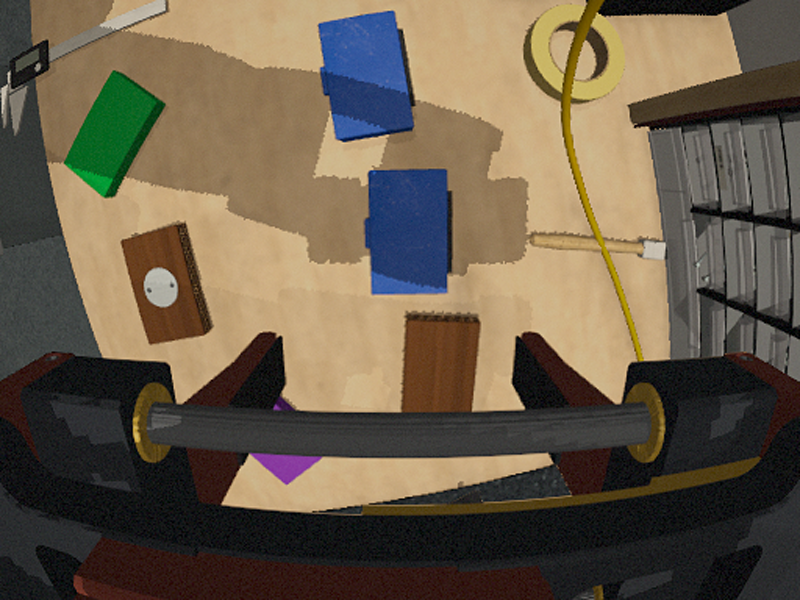

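w7 shows base edge corners (406,315) and (479,318), matching the estimate. Box B is at (408,232) and box A at (366,76). The disc board has been knocked to (165,285), so I'll re-measure it later. Next I refine poses and check the bolt by code.

Run:
```python
from fit import *
R=dict(np.load('pose.npz'))
R['press']=np.array([536.9,120.4,.2056])
for u,v in((406,315),(479,318)): print(atz(load('w7'),u*s,v*s,18,True).round(1))
print([T(R['base'],L).round(1) for L in((-30,48,18),(30,48,18))])
for n,px in(('A',[(394,12),(412,131),(339,141),(319,24)]),('B',[(446,169),(447,294),(372,294),(369,171)])):
    p,e=fit(rect('w7',28,46,33,px),R[n]); print(n,R[n].round(3),p.round(3),e); R[n]=(R[n]+p)/2
p,e=fit(rect('w7',30,48,18,[(179,225),(205,334),(150,344),(122,240)]),R['pb']); print('pb',p.round(3),e); R['pb']=p
np.savez('pose.npz',**R)
S=load('s6'); 
for f in('s4','s6'):
    h=cv2.cvtColor(load(f)['p'],cv2.COLOR_RGB2HSV); m=(((h[...,0]<8)|(h[...,0]>172))&(h[...,1]>150)&(h[...,2]>70))[205:235,160:205]; q=np.argwhere(m)+[205,160]; print(f,len(q),q.mean(0)[::-1])
P=R['press']
for x in(-115,-80): print(x,proj(S,T(P,(x,144,238.5))))
```

```text
[ 582.7 -314.9   18. ]
[ 638.7 -330.6   18. ]
[array([ 581.2, -317. ,   18. ]), array([ 639.2, -332.3,   18. ])]
A [ 5.93837e+02 -1.30950e+02 -5.40000e-02] [ 5.94998e+02 -1.30825e+02 -8.40000e-02] 2.093049505440547
B [ 5.98131e+02 -2.51039e+02 -2.06000e-01] [ 5.99114e+02 -2.50723e+02 -2.10000e-01] 0.7836332698241222
pb [ 3.87264e+02 -2.45609e+02 -5.80000e-02] 0.8985960739980214
s4 57 [196.1754386  220.31578947]
s6 51 [189.41176471 215.01960784]
-115 (np.float64(195.29264709554144), np.float64(220.56538738302442))
-80 (np.float64(188.42821805088175), np.float64(215.4460546333004))
```

Bolt confirmed home. Next, grasp the base board.

step_arm(targets=[[[0.14,-0.88,0,0,0,-0.4,1],[0.13,-0.88,-0.7,0,0,0,1],[0,0,-0.9,0,0,0,1],[0,0,-0.9,0,0,0,1],[0,0,-0.8,0,0,0,1]]])

```text
t: 18.05
ee_pos: [598.0, -364.7, 221.7]
orientation: [-2.486, -1.92, 0.0]
ft_force: [0.2, -0.6, 1.4]
width: 87.8
grasp_force: 0.0
```

step_arm(targets=[[[0,0,-0.4,0,0,0,1],[0,0,-0.18,0,0,0,1],[0,0,0,0,0,0,1],[0,0,0,0,0,0,1],[0,0,0,0,0,0,1]]])

```text
t: 18.68
ee_pos: [598.6, -364.9, 196.1]
orientation: [2.484, 1.92, 0.001]
ft_force: [-0.2, 0.4, 0.4]
width: 87.8
grasp_force: 0.0
```

step_arm(targets=[[[0,-0.1,-0.2,0,0,0,1],[0,0,0,0,0,0,1],[0,0,0,0,0,0,0],[0,0,0,0,0,0,0],[0,0,0,0,0,0,0]]])

```text
t: 19.3
ee_pos: [598.2, -369.6, 184.8]
orientation: [2.486, 1.921, 0.0]
ft_force: [0.3, -0.2, 0.2]
width: 61.3
grasp_force: 0.1
```

step_arm(targets=[[[0,0,0,0,0,0,0],[0,0,0,0,0,0,0],[0,0,0,0,0,0,0],[0,0,0,0,0,0,0],[0,0,0.4,0,0,0,0]]])

```text
t: 19.92
ee_pos: [597.3, -369.2, 203.6]
orientation: [-2.483, -1.919, 0.002]
ft_force: [-0.3, -0.7, -1.1]
width: 59.8
grasp_force: 30.0
```

step_arm(targets=[[[-0.08,0.8,0.6,0,0,0.66,0],[-0.08,0.8,0.6,0,0,0.66,0],[-0.08,0.8,0.2,0,0,0.66,0],[-0.08,0.8,0,0,0,0.66,0],[-0.08,0.8,0,0,0,0.66,0]]])

```text
t: 20.55
ee_pos: [578.1, -168.5, 276.5]
orientation: [2.246, 2.194, 0.002]
ft_force: [-0.7, -0.1, -0.8]
width: 59.4
grasp_force: 30.0
```

step_arm(targets=[[[-0.09,0.8,0,0,0,0.66,0],[-0.09,0.8,0,0,0,0.66,0],[-0.09,0.8,0,0,0,0.66,0],[-0.08,0.7,0,0,0,0.66,0],[0,0,0,0,0,0.66,0]]])

```text
t: 21.18
ee_pos: [560.4, -12.5, 276.0]
orientation: [1.976, 2.442, 0.001]
ft_force: [0.1, -0.0, 0.1]
width: 59.5
grasp_force: 30.0
```

Run:
```python
from fit import *
d=snap('wrist','w8'); o=readout.get_obs(); print(o['ee_pos'],o['orientation'],o['width'])
W=load('w8');P=np.load('pose.npz')['press']
im=cv2.resize(d['pixels'][:,:,::-1],(1600,1200),interpolation=cv2.INTER_CUBIC)
def dr(pts): cv2.polylines(im,[(np.array([proj(W,T(P,L),True) for L in pts])*3.125).astype(int)],True,(0,255,255),1)
dr([(28,45,16),(28,-45,16),(-28,-45,16),(-28,45,16)]); dr([(45,99,12),(45,-75,12),(-45,-75,12),(-45,99,12)])
cv2.imwrite('pics/w8b.png',im[100:700,400:1200])
print([np.round(np.array(proj(W,T(P,L),True))*3.125-[400,100]).tolist() for L in [(28,45,16),(28,-45,16),(-28,-45,16),(-28,45,16)]])
```

```text
[560.61960833 -13.31376231 275.99287385] [1.97391237e+00 2.44272281e+00 1.15922505e-03] 59.91013699214228
[[519.0, -140.0], [521.0, 177.0], [303.0, 175.0], [308.0, -143.0]]
```

View pics/w8b.png

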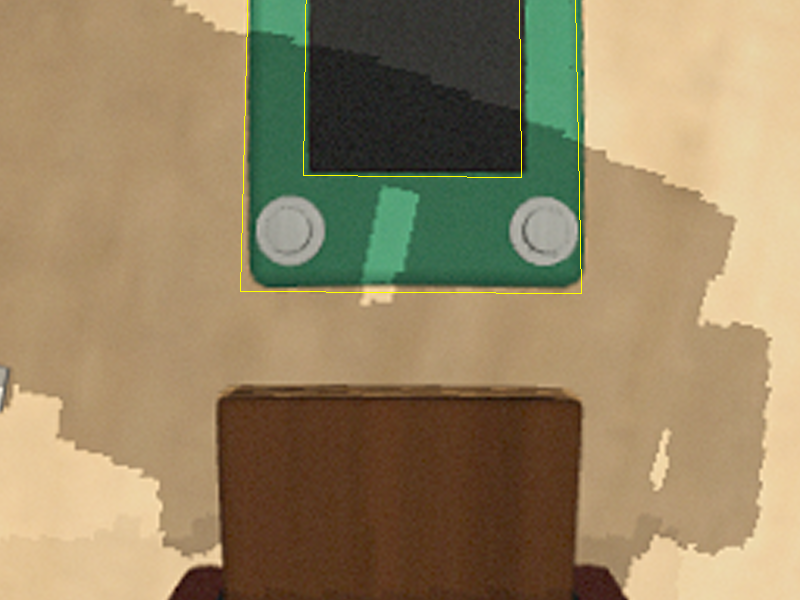

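Overlay: the platen lies at (309–522, up to 172), about 1 mm from the estimate. The held board's end edge is at y≈399, x 219–581. I'll refine both.

Run:
```python
from fit import *
W=load('w8'); R=dict(np.load('pose.npz'))
c=lambda X,Y:((X+400)/2,(Y+100)/2)
obs=[('w8',(28,-45,16),c(522,172)),('w8',(-28,-45,16),c(309.5,172)),('w8',(45,-75,12),c(584,287)),('w8',(-45,-75,12),c(249,288)),('w8',(28,5,16),c(521,-2)),('w8',(-28,5,16),c(306,-2))]
P,e=fit(obs,R['press']); print(P,e)
for f,L,q in obs: print(L,(np.array(proj(W,T(P,L),True))-np.array(q)*s).round(1))
tcp=np.array([560.6,-13.3]); z=276-184.8+18
a,b=[atz(W,*(np.array(c(*q))*s),z,True)[:2] for q in((219,400),(581,398))]
u=(b-a)/np.linalg.norm(b-a); print('len',np.linalg.norm(b-a),'yaw',np.arctan2(u[1],u[0])); v=np.array([-u[1],u[0]])
ctr=(a+b)/2-48*v; print('board centre - tcp along u,v',(ctr-tcp)@u,(ctr-tcp)@v)
print('tool h',2*np.degrees(np.arctan2(2.44272,1.97391))-90, np.degrees(P[2]))
R['press2']=P; np.savez('pose.npz',**R)
```

```text
[5.37041280e+02 1.21217301e+02 2.18803645e-01] 2.814461877957868
(28, -45, 16) [0.9 0.3]
(-28, -45, 16) [-0.9  0.6]
(45, -75, 12) [0.7 0.4]
(-45, -75, 12) [-1.   0.7]
(28, 5, 16) [ 0.3 -2.8]
(-28, 5, 16) [-0.1 -2.7]
len 58.72775899953065 yaw 0.21550888693272893
board centre - tcp along u,v 1.175639996792754 -1.9336592326014752
tool h 12.118121646463237 12.536525380446523
```

step_arm(targets=[[[-0.16,0.9,0,0,0,0,0],[-0.16,0.9,0,0,0,0,0],[-0.16,0.9,0,0,0,0,0],[0,0,-0.6,0,0,0,0],[0,0,-0.4,0,0,0,0]]])

```text
t: 21.85
ee_pos: [536.7, 120.9, 225.0]
orientation: [1.981, 2.438, 0.001]
ft_force: [-0.4, 0.2, -0.8]
width: 60.1
grasp_force: 30.0
```

step_arm(targets=[[[0,0,-0.2,0,0,0,0],[0,0,0,0,0,0,0],[0,0,0,0,0,0,0],[0,0,0,0,0,0,0],[0,0,0,0,0,0,0]]])

```text
t: 22.48
ee_pos: [536.8, 120.3, 215.2]
orientation: [1.981, 2.437, 0.001]
ft_force: [-0.9, -0.1, -1.0]
width: 59.7
grasp_force: 30.0
```

step_arm(targets=[[[-0.016,0.044,-0.1,0,0,0,0],[0,0,-0.1,0,0,0,0],[0,0,-0.06,0,0,0,0],[0,0,0,0,0,0,0],[0,0,0,0,0,0,0]]])

```text
t: 23.1
ee_pos: [535.8, 122.5, 201.6]
orientation: [-1.981, -2.438, 0.0]
ft_force: [0.7, 0.1, -0.5]
width: 59.6
grasp_force: 30.0
```

step_arm(targets=[[[0,0,-0.02,0,0,0,0],[0,0,0,0,0,0,1],[0,0,0,0,0,0,1],[0,0,0,0,0,0,1],[0,0,0.5,0,0,0,1]]])

```text
t: 23.72
ee_pos: [535.1, 122.4, 224.6]
orientation: [-1.98, -2.436, 0.004]
ft_force: [0.1, 0.1, -0.3]
width: 87.8
grasp_force: 0.0
```

step_arm(targets=[[[0,0,0.9,0,0,0,1],[0.17,-0.72,0.5,0,0,-0.6,1],[0.17,-0.72,0,0,0,-0.6,1],[0.17,-0.72,0,0,0,-0.6,1],[0.17,-0.72,0,0,0,-0.6,1]]])

```text
t: 24.35
ee_pos: [570.0, -22.6, 296.0]
orientation: [2.18, 2.262, 0.0]
ft_force: [-0.4, 1.0, -0.9]
width: 88.2
grasp_force: 0.0
```

step_arm(targets=[[[0.17,-0.72,0,0,0,-0.6,1],[0.17,-0.72,0,0,0,-0.6,1],[0.15,-0.72,0,0,0,-0.4,1],[0,0,-0.4,0,0,0,1],[0,0,0,0,0,0,1]]])

```text
t: 24.98
ee_pos: [593.1, -128.8, 273.5]
orientation: [-2.299, -2.136, 0.004]
ft_force: [-0.1, 0.3, 0.1]
width: 87.8
grasp_force: 0.0
```

Run:
```python
from fit import *
print({k:v.round(3).tolist() for k,v in np.load('pose.npz').items()}); o=readout.get_obs(); print(o['ee_pos'],o['orientation'])
```

```text
{'press': [536.9, 120.4, 0.206], 'A': [594.418, -130.887, -0.069], 'B': [598.622, -250.881, -0.208], 'base': [597.903, -371.059, -0.258], 'pb': [387.264, -245.609, -0.058], 'press2': [537.041, 121.217, 0.219]}
[ 593.06706621 -128.83655345  273.52343769] [-2.29852369 -2.13581589  0.00370551]
```

step_arm(targets=[[[0.026,-0.04,-0.7,0,0,0,1],[0,0,-0.7,0,0,0,1],[0,0,-0.3,0,0,0,1],[0,0,-0.05,0,0,0,1],[0,0,0,0,0,0,1]]])

```text
t: 25.6
ee_pos: [596.0, -131.2, 189.0]
orientation: [2.3, 2.138, 0.001]
ft_force: [-0.0, -1.1, -0.5]
width: 88.0
grasp_force: 0.0
```

step_arm(targets=[[[0,0,0,0,0,0,0],[0,0,0,0,0,0,0],[0,0,0,0,0,0,0],[0,0,0,0,0,0,0],[0,0,0,0,0,0,0]]])

```text
t: 26.22
ee_pos: [595.7, -131.5, 188.5]
orientation: [2.301, 2.138, 0.0]
ft_force: [-1.2, 0.8, 4.2]
width: 56.2
grasp_force: 30.0
```

step_arm(targets=[[[0,0,0.4,0,0,0,0],[0,0,0.7,0,0,0.6,0],[-0.17,0.6,0.6,0,0,0.8,0],[-0.17,0.6,0.5,0,0,0.9,0],[-0.17,0.6,0,0,0,0.9,0]]])

```text
t: 26.85
ee_pos: [570.6, -40.8, 301.5]
orientation: [2.044, 2.38, 0.005]
ft_force: [1.0, 0.1, -1.4]
width: 56.3
grasp_force: 30.0
```

step_arm(targets=[[[-0.17,0.6,0,0,0,0.9,0],[0,0,0,0,0,0,0],[0,0,0,0,0,0,0],[0,0,0,0,0,0,0],[0,0,0,0,0,0,0]]])

```text
t: 27.48
ee_pos: [561.8, -12.2, 298.1]
orientation: [-1.974, -2.444, 0.0]
ft_force: [0.2, 0.8, -1.4]
width: 56.1
grasp_force: 30.0
```

```bash
cat > held.py <<'E'
from fit import *
import sys
def run(f,zb):
    snap('wrist',f); W=load(f); o=readout.get_obs(); t=o['ee_pos']; r=o['orientation']
    print(t.round(1),o['width'],'h',2*np.degrees(np.arctan2(r[1],r[0]))-90)
    h=cv2.cvtColor(W['p'],cv2.COLOR_RGB2HSV); m=cv2.inRange(h,(105,130,50),(128,255,255)); m[:150]=0
    n,l,st,c=cv2.connectedComponentsWithStats(m); i=1+np.argmax(st[1:,4]); print(st[i],c[i])
    z=t[2]-zb+33; E=[]
    for u in range(st[i][0]+8,st[i][0]+st[i][2]-8):
        col=np.where(l[:,u]==i)[0]
        if len(col): E.append((u,col.min()))
    p=np.array([atz(W,u,v,z,True)[:2] for u,v in E]); print('edge rows',E[0],E[len(E)//2],E[-1])
    hh=np.radians(2*np.degrees(np.arctan2(r[1],r[0]))-90) if r[0]*r[1]>0 else 0
    uu=np.array([np.cos(hh),np.sin(hh)]); v=np.array([-uu[1],uu[0]]); d=p-t[:2]
    k=np.polyfit(d@uu,d@v,1); print('slope',k[0],'end v at u=0',k[1],'-> centre v',k[1]-46)
    a,b=[(atz(W,x,E[len(E)//2][1]+4,z,True)[:2]-t[:2])@uu for x in(st[i][0],st[i][0]+st[i][2])]; print('u edges',a,b)
run(sys.argv[1],float(sys.argv[2]))
E
python3 held.py w9 188.5
```

```text
[561.7 -12.1 298.1] 56.57458225321976 h -347.86462856636786
[  192   151   123   113 12844] [254.81851448 206.52522579]
edge rows (200, np.int64(156)) (253, np.int64(151)) (306, np.int64(154))
slope 0.010067829040584262 end v at u=0 50.49650994798682 -> centre v 4.496509947986823
u edges -29.16471895641708 28.38566897203117
```

Run:
```python
from fit import *
W=load('w9')
p=W['p'].astype(int)
for u in(225,255,285): print(u,[(v,p[v,u].tolist()) for v in range(148,182,1)])
t=np.array([561.7,-12.1]);h=np.radians(12.13);v=np.array([-np.sin(h),np.cos(h)])
for r in(150,155,158,160,162,164,166,168): print(r,[((atz(W,255,r,z,True)[:2]-t)@v).round(1) for z in(109.6,142.6)])
```

```text
225 [(148, [179, 149, 112]), (149, [189, 157, 117]), (150, [77, 77, 96]), (151, [16, 40, 79]), (152, [9, 39, 78]), (153, [23, 39, 81]), (154, [23, 40, 77]), (155, [13, 42, 87]), (156, [27, 73, 145]), (157, [61, 103, 171]), (158, [64, 112, 190]), (159, [65, 118, 198]), (160, [67, 117, 196]), (161, [73, 119, 196]), (162, [65, 111, 193]), (163, [35, 62, 120]), (164, [32, 66, 124]), (165, [41, 73, 132]), (166, [32, 70, 126]), (167, [33, 65, 129]), (168, [40, 73, 130]), (169, [34, 68, 127]), (170, [37, 71, 128]), (171, [38, 67, 126]), (172, [35, 65, 125]), (173, [39, 70, 128]), (174, [32, 63, 125]), (175, [31, 64, 123]), (176, [37, 68, 126]), (177, [40, 72, 129]), (178, [39, 63, 126]), (179, [48, 75, 132]), (180, [52, 78, 130]), (181, [65, 81, 130])]
255 [(148, [171, 140, 105]), (149, [175, 143, 103]), (150, [53, 65, 87]), (151, [18, 35, 83]), (152, [22, 40, 82]), (153, [23, 41, 83]), (154, [24, 40, 81]), (155, [11, 41, 89]), (156, [19, 53, 109]), (157, [41, 66, 119]), (158, [41, 68, 124]), (159, [42, 66, 128]), (160, [38, 68, 129]), (161, [43, 72, 130]), (162, [40, 68, 132]), (163, [30, 
[... 784 characters left out ...]
165, [39, 72, 134]), (166, [37, 73, 132]), (167, [40, 75, 136]), (168, [38, 69, 133]), (169, [39, 73, 135]), (170, [40, 75, 135]), (171, [47, 78, 136]), (172, [44, 74, 135]), (173, [42, 73, 133]), (174, [38, 75, 131]), (175, [40, 75, 136]), (176, [41, 74, 135]), (177, [51, 80, 135]), (178, [61, 82, 134]), (179, [59, 78, 133]), (180, [63, 83, 135]), (181, [57, 80, 134])]
150 [np.float64(47.3), np.float64(51.1)]
155 [np.float64(44.4), np.float64(48.7)]
158 [np.float64(42.7), np.float64(47.3)]
160 [np.float64(41.5), np.float64(46.4)]
162 [np.float64(40.4), np.float64(45.5)]
164 [np.float64(39.2), np.float64(44.5)]
166 [np.float64(38.0), np.float64(43.6)]
168 [np.float64(36.9), np.float64(42.6)]
```

step_arm(targets=[[[-0.16,0.88,0,0,0,0,0],[-0.16,0.88,0,0,0,0,0],[-0.16,0.88,0,0,0,0,0],[0,0,-0.5,0,0,0,0],[0,0,-0.4,0,0,0,0]]])

```text
t: 28.15
ee_pos: [537.6, 121.1, 252.6]
orientation: [1.972, 2.446, 0.0]
ft_force: [0.3, -0.3, -0.9]
width: 56.4
grasp_force: 30.0
```

step_arm(targets=[[[0,0,-0.2,0,0,0,0],[0,0,0,0,0,0,0],[0,0,0,0,0,0,0],[0,0,0,0,0,0,0],[0,0,0,0,0,0,0]]])

```text
t: 28.78
ee_pos: [537.8, 120.5, 243.7]
orientation: [1.973, 2.444, 0.001]
ft_force: [0.2, 0.2, -1.6]
width: 56.3
grasp_force: 30.0
```

step_arm(targets=[[[-0.01,-0.014,-0.18,0,0,0,0],[0,0,-0.14,0,0,0,0],[0,0,-0.07,0,0,0,0],[0,0,0,0,0,0,0],[0,0,0,0,0,0,0]]])

```text
t: 29.4
ee_pos: [537.2, 119.9, 223.7]
orientation: [1.973, 2.445, 0.0]
ft_force: [1.0, 0.7, -2.0]
width: 56.5
grasp_force: 30.0
```

step_arm(targets=[[[0,0,-0.026,0,0,0,0],[0,0,0,0,0,0,1],[0,0,0,0,0,0,1],[0,0,0,0,0,0,1],[0,0,0.6,0,0,0,1]]])

```text
t: 30.02
ee_pos: [536.3, 119.7, 251.0]
orientation: [-1.971, -2.443, 0.005]
ft_force: [1.0, 0.1, 0.4]
width: 87.4
grasp_force: 0.0
```

step_arm(targets=[[[0,0,0.9,0,0,0,1],[0.13,-0.82,0.4,0,0,-0.67,1],[0.13,-0.82,0,0,0,-0.67,1],[0.13,-0.82,0,0,0,-0.67,1],[0.13,-0.82,0,0,0,-0.67,1]]])

```text
t: 30.65
ee_pos: [563.2, -45.4, 317.6]
orientation: [2.194, 2.248, 0.0]
ft_force: [0.4, 0.9, -0.3]
width: 88.0
grasp_force: 0.0
```

step_arm(targets=[[[0.13,-0.82,0,0,0,-0.67,1],[0.13,-0.82,0,0,0,-0.67,1],[0.13,-0.82,0,0,0,-0.67,1],[0.13,-0.82,0,0,0,-0.67,1],[0.13,-0.82,0,0,0,-0.67,1]]])

```text
t: 31.28
ee_pos: [595.6, -250.5, 317.4]
orientation: [-2.442, -1.977, -0.0]
ft_force: [0.9, 0.8, 0.2]
width: 88.0
grasp_force: 0.0
```

step_arm(targets=[[[0,0,-0.5,0,0,0,1],[0,0,-0.4,0,0,0,1],[0,0,0,0,0,0,1],[0,0,0,0,0,0,1],[0,0,0,0,0,0,1]]])

```text
t: 31.9
ee_pos: [596.1, -248.9, 273.3]
orientation: [2.438, 1.979, 0.001]
ft_force: [0.8, -0.5, -0.8]
width: 88.2
grasp_force: 0.0
```

step_arm(targets=[[[0.05,-0.02,-0.7,0,0,0,1],[0,0,-0.7,0,0,0,1],[0,0,-0.25,0,0,0,1],[0,0,-0.05,0,0,0,1],[0,0,0,0,0,0,1]]])

```text
t: 32.52
ee_pos: [598.6, -250.3, 188.5]
orientation: [2.439, 1.978, 0.001]
ft_force: [0.9, -0.7, -0.3]
width: 88.1
grasp_force: 0.0
```

step_arm(targets=[[[0,0,0,0,0,0,0],[0,0,0,0,0,0,0],[0,0,0,0,0,0,0],[0,0,0,0,0,0,0],[0,0,0,0,0,0,0]]])

```text
t: 33.15
ee_pos: [598.3, -250.2, 187.7]
orientation: [2.44, 1.978, 0.0]
ft_force: [-0.4, 0.9, 3.7]
width: 56.4
grasp_force: 30.0
```

step_arm(targets=[[[0,0,0.4,0,0,0,0],[0,0,0.8,0,0,0,0],[0,0,0.9,0,0,0,0],[0,0,0.6,0,0,0,0],[0,0,0,0,0,0,0]]])

```text
t: 33.78
ee_pos: [598.8, -250.5, 325.8]
orientation: [2.436, 1.975, 0.004]
ft_force: [0.4, -0.7, -2.4]
width: 56.4
grasp_force: 30.0
```

step_arm(targets=[[[-0.11,0.68,0,0,0,0.86,0],[-0.11,0.68,0,0,0,0.86,0],[-0.11,0.68,0,0,0,0.86,0],[-0.11,0.68,0,0,0,0.86,0],[-0.11,0.68,0,0,0,0.86,0]]])

```text
t: 34.4
ee_pos: [569.6, -79.0, 320.8]
orientation: [-2.113, -2.322, 0.002]
ft_force: [0.3, -0.2, -2.3]
width: 56.2
grasp_force: 30.0
```

step_arm(targets=[[[-0.11,0.68,0,0,0,0.86,0],[-0.11,0.68,0,0,0,0.86,0],[0,0,0,0,0,0,0],[0,0,0,0,0,0,0],[0,0,0,0,0,0,0]]])

```text
t: 35.02
ee_pos: [559.6, -13.0, 321.9]
orientation: [-1.975, -2.443, 0.001]
ft_force: [-0.4, -0.4, -1.3]
width: 56.2
grasp_force: 30.0
```

```bash
python3 held.py w10 187.7
python3 - <<'E'
from fit import *
W=load('w10'); p=W['p'].astype(int); o=readout.get_obs(); z=o['ee_pos'][2]-187.7+33
for u in(225,255,285): print(u,[(v,p[v,u,2]) for v in range(146,164)])
t=o['ee_pos'][:2];h=np.radians(12.13);v=np.array([-np.sin(h),np.cos(h)])
for r in(150,152,154,156,158): print(r,((atz(W,255,r,z,True)[:2]-t)@v).round(1))
# placed box A top: blue below row 150?
h=cv2.cvtColor(W['p'],cv2.COLOR_RGB2HSV); m=cv2.inRange(h,(105,130,50),(128,255,255)); m[140:]=0; n,l,st,c=cv2.connectedComponentsWithStats(m)
for i in range(1,n):
    if st[i,4]>200: print(st[i],c[i])
for L in((28,-46,67),(-28,-46,67),(28,-46,34)): print(L,np.round(proj(W,T((537.1,121.3,.21),L),True),1))
for n in('w10',): 
    im=cv2.resize(W['p'][:,:,::-1],(1600,1200),interpolation=cv2.INTER_CUBIC); cv2.imwrite('pics/w10b.png',im[0:600,400:1200])
E
```

```text
[559.7 -13.  322.1] 56.10833748284129 h -347.92277114664387
[  195   155   120   109 12363] [254.96934401 208.74472215]
edge rows (203, np.int64(161)) (255, np.int64(155)) (306, np.int64(159))
slope 0.0032985000919202975 end v at u=0 48.896676996702936 -> centre v 2.8966769967029364
u edges -27.739916514922367 28.10457424434769
225 [(146, np.int64(112)), (147, np.int64(113)), (148, np.int64(111)), (149, np.int64(110)), (150, np.int64(113)), (151, np.int64(113)), (152, np.int64(111)), (153, np.int64(110)), (154, np.int64(110)), (155, np.int64(88)), (156, np.int64(74)), (157, np.int64(80)), (158, np.int64(79)), (159, np.int64(77)), (160, np.int64(79)), (161, np.int64(96)), (162, np.int64(143)), (163, np.int64(116))]
255 [(146, np.int64(97)), (147, np.int64(97)), (148, np.int64(98)), (149, np.int64(99)), (150, np.int64(103)), (151, np.int64(106)), (152, np.int64(106)), (153, np.int64(101)), (154, np.int64(106)), (155, np.int64(90)), (156, np.int64(81)), (157, np.int64(79)), (158, np.int64(84)), (159, np.int64(79)), (160, np.int64(79)), (161, np.int64(89)), (162, np.int64(117)), (163, np.int64(116))]
285 [(146, np.int64(102)), (147, np.int64(103)), (148, np.int64(103)), (149, np.int64(102)), (150, np.int64(103)), (151, np.int64(100)), (152, np.int64(106)), (153, np.int64(101)), (154, np.int64(105)), (155, np.int64(94)), (156, np.int64(73)), (157, np.int64(82)), (158, np.int64(75)), (159, np.int64(77)), (160, np.int64(81)), (161, np.int64(84)), (162, np.int64(111)), (163, np.int64(123))]
150 51.3
152 50.4
154 49.5
156 48.6
158 47.6
[ 223    0   77   89 6371] [261.94584838  43.53005808]
(28, -46, 67) [298.   87.9]
(-28, -46, 67) [226.7  87.5]
(28, -46, 34) [292.8  91.3]
```

View pics/w10b.png

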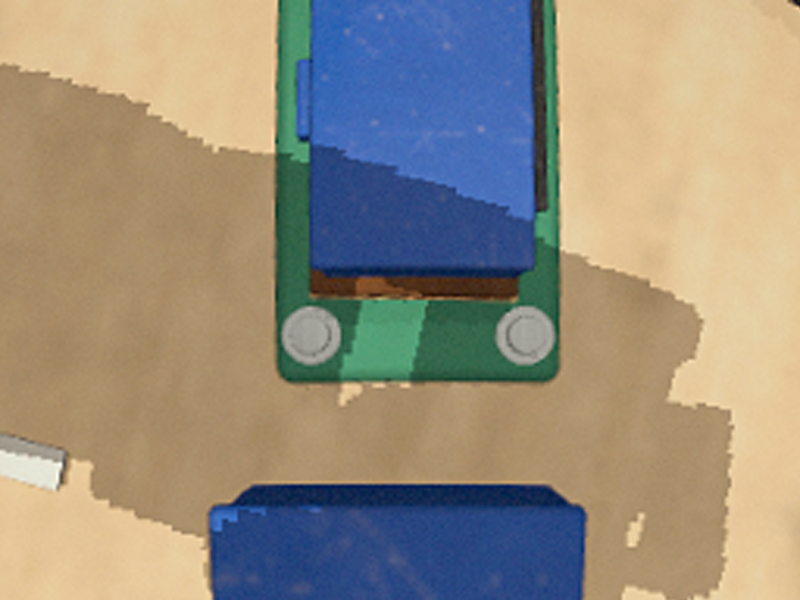

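Box A stands square on the board, its front corners at (311,272) and (534,271) against a prediction of (308,273) and (531,275), so under 1 mm off. The held box is centred to about 0.2 mm. I'll place it.

step_arm(targets=[[[-0.15,0.9,0,0,0,0,0],[-0.15,0.9,0,0,0,0,0],[-0.15,0.89,0,0,0,0,0],[0,0,-0.4,0,0,0,0],[0,0,-0.4,0,0,0,0]]])

```text
t: 35.7
ee_pos: [537.4, 122.5, 282.2]
orientation: [1.973, 2.444, 0.001]
ft_force: [0.0, -1.1, -1.0]
width: 56.5
grasp_force: 30.0
```

step_arm(targets=[[[0,0,-0.15,0,0,0,0],[0,0,0,0,0,0,0],[0,0,0,0,0,0,0],[0,0,0,0,0,0,0],[0,0,0,0,0,0,0]]])

```text
t: 36.33
ee_pos: [537.3, 122.3, 275.3]
orientation: [1.974, 2.444, 0.001]
ft_force: [1.0, -0.1, -2.5]
width: 56.7
grasp_force: 30.0
```

step_arm(targets=[[[0,-0.016,-0.18,0,0,0,0],[0,0,-0.14,0,0,0,0],[0,0,-0.07,0,0,0,0],[0,0,0,0,0,0,0],[0,0,0,0,0,0,0]]])

```text
t: 36.95
ee_pos: [537.2, 121.6, 255.3]
orientation: [1.974, 2.444, 0.0]
ft_force: [0.7, 0.7, -1.6]
width: 56.5
grasp_force: 30.0
```

step_arm(targets=[[[0,0,-0.016,0,0,0,0],[0,0,0,0,0,0,1],[0,0,0,0,0,0,1],[0,0,0,0,0,0,1],[0,0,0.6,0,0,0,1]]])

```text
t: 37.58
ee_pos: [536.3, 121.4, 283.3]
orientation: [-1.972, -2.442, 0.005]
ft_force: [0.7, 0.1, -0.2]
width: 87.3
grasp_force: 0.0
```

step_arm(targets=[[[0,0,0.9,0,0,0,1],[-0.16,-0.82,0.4,0,0,-0.43,1],[-0.3,-0.82,0,0,0,-0.43,1],[-0.36,-0.82,0,0,0,-0.43,1],[-0.36,-0.82,0,0,0,-0.43,1]]])

```text
t: 38.2
ee_pos: [477.5, -43.6, 349.9]
orientation: [2.117, 2.32, 0.001]
ft_force: [0.7, -0.4, -0.1]
width: 88.0
grasp_force: 0.0
```

step_arm(targets=[[[-0.36,-0.82,0,0,0,-0.43,1],[-0.36,-0.82,0,0,0,-0.43,1],[-0.36,-0.82,0,0,0,-0.43,1],[-0.36,-0.82,0,0,0,-0.43,1],[-0.36,-0.82,0,0,0,-0.43,1]]])

```text
t: 38.83
ee_pos: [387.4, -248.7, 349.8]
orientation: [2.286, 2.154, 0.0]
ft_force: [1.2, -0.2, -0.2]
width: 88.2
grasp_force: 0.0
```

step_arm(targets=[[[0,-0.7,0,0,0,0,1],[0,-0.8,0,0,0,0,1],[0,0,0,0,0,0,1],[0,0,0,0,0,0,1],[0,0,0,0,0,0,1]]])

```text
t: 39.45
ee_pos: [388.0, -321.4, 349.5]
orientation: [-2.283, -2.157, -0.0]
ft_force: [-0.6, -0.1, 0.4]
width: 87.9
grasp_force: 0.0
```

Run:
```python
from fit import *
snap('wrist','w11'); W=load('w11'); o=readout.get_obs(); print(o['ee_pos'],o['orientation'])
h=cv2.cvtColor(W['p'],cv2.COLOR_RGB2HSV); m=cv2.inRange(h,(0,0,150),(180,45,255)); m[240:]=0
n,l,st,c=cv2.connectedComponentsWithStats(m)
for i in range(1,n):
    if st[i,4]>60: print('bright',st[i],c[i].round(1),atz(W,*c[i],18,True).round(1))
pb=np.load('pose.npz')['pb']; print('pred disc',proj(W,(pb[0],pb[1],18),True),[np.round(proj(W,T(pb,L),True),1).tolist() for L in((30,48,18),(30,-48,18),(-30,-48,18),(-30,48,18))])
m=cv2.inRange(h,(3,110,40),(16,255,140)); m[245:]=0; m=cv2.morphologyEx(m,cv2.MORPH_OPEN,np.ones((5,5)))
n,l,st,c=cv2.connectedComponentsWithStats(m)
for i in range(1,n):
    if st[i,4]>400: print('brown',st[i],c[i].round(1),cv2.minAreaRect(np.argwhere(l==i)[:,::-1].astype(np.float32)))
im=cv2.resize(W['p'][:,:,::-1],(800,600)); cv2.imwrite('pics/w11b.png',im)
```

```text
[ 388.14040373 -321.44974178  349.53238502] [-2.28322491e+00 -2.15711587e+00 -2.78496401e-05]
bright [   0    0   37   49 1296] [17.3 21.6] [ 78.9 -80.1  18. ]
bright [   0    0   64   85 2873] [35.9 46.7] [ 118.6 -128.9   18. ]
bright [233  92  32  32 757] [248.3 107.3] [ 385.3 -244.6   18. ]
pred disc (np.float64(250.19981242043562), np.float64(108.18480215972811)) [[279.1, 63.4], [278.6, 153.8], [222.0, 153.8], [221.4, 63.6]]
brown [ 220   63   58   91 4269] [248.9 107.9] ((248.49996948242188, 107.99999237060547), (89.99998474121094, 56.99999237060547), 90.0)
```

step_arm(targets=[[[-0.03,0.77,0,0,0,0,1],[-0.03,0.77,0,0,0,0,1],[0,0,-0.9,0,0,0,1],[0,0,-0.9,0,0,0,1],[0,0,-0.9,0,0,0,1]]])

```text
t: 40.12
ee_pos: [385.4, -244.7, 213.9]
orientation: [2.282, 2.157, 0.001]
ft_force: [0.6, -1.3, 0.4]
width: 87.5
grasp_force: 0.0
```

step_arm(targets=[[[0,0,-0.3,0,0,0,1],[0,0,0,0,0,0,1],[0,0,0,0,0,0,1],[0,0,0,0,0,0,1],[0,0,0,0,0,0,1]]])

```text
t: 40.75
ee_pos: [385.4, -245.7, 200.5]
orientation: [2.284, 2.155, 0.001]
ft_force: [0.2, -0.4, 0.3]
width: 87.7
grasp_force: 0.0
```

step_arm(targets=[[[0,0.02,-0.2,0,0,0,1],[0,0,-0.11,0,0,0,1],[0,0,0,0,0,0,1],[0,0,0,0,0,0,0],[0,0,0,0,0,0,0]]])

```text
t: 41.38
ee_pos: [385.1, -244.5, 184.1]
orientation: [2.285, 2.156, 0.0]
ft_force: [-0.3, 1.2, 0.5]
width: 71.4
grasp_force: 0.0
```

step_arm(targets=[[[0,0,0,0,0,0,0],[0,0,0,0,0,0,0],[0,0,0,0,0,0,0],[0,0,0,0,0,0,0],[0,0,0,0,0,0,0]]])

```text
t: 42.0
ee_pos: [385.2, -244.5, 184.2]
orientation: [2.285, 2.156, 0.0]
ft_force: [-0.2, 0.3, 2.8]
width: 60.1
grasp_force: 30.0
```

step_arm(targets=[[[0,0,0.4,0,0,0,0],[0,0,0.9,0,0,0,0],[0,0,0.9,0,0,0,0],[0,0,0.9,0,0,0,0],[0,0,0.4,0,0,0,0]]])

```text
t: 42.62
ee_pos: [385.3, -244.5, 361.4]
orientation: [2.283, 2.154, 0.001]
ft_force: [1.0, -0.0, -0.9]
width: 59.8
grasp_force: 30.0
```

step_arm(targets=[[[0.5,0.66,0,0,0,0.55,0],[0.5,0.66,0,0,0,0.55,0],[0.5,0.66,0,0,0,0.55,0],[0.5,0.66,0,0,0,0.55,0],[0.5,0.66,0,0,0,0.55,0]]])

```text
t: 43.25
ee_pos: [510.6, -78.2, 358.8]
orientation: [-2.066, -2.366, 0.001]
ft_force: [0.4, -0.7, -0.4]
width: 59.7
grasp_force: 30.0
```

step_arm(targets=[[[0.5,0.66,0,0,0,0.55,0],[0.5,0.66,0,0,0,0.55,0],[0,0,0,0,0,0,0],[0,0,0,0,0,0,0],[0,0,0,0,0,0,0]]])

```text
t: 43.88
ee_pos: [559.4, -14.3, 358.9]
orientation: [-1.976, -2.441, 0.001]
ft_force: [0.5, 0.5, -0.3]
width: 59.9
grasp_force: 30.0
```

Run:
```python
from fit import *
snap('wrist','w12'); W=load('w12'); o=readout.get_obs(); t=o['ee_pos']; r=o['orientation']; print(t.round(1),o['width'])
hd=2*np.arctan(r[1]/r[0])-np.pi/2; print('h',np.degrees(hd)); u=np.array([np.cos(hd),np.sin(hd)]); v=np.array([-u[1],u[0]])
p=W['p'].astype(int)
for c in(230,255,280): print(c,[(y,p[y,c].tolist()) for y in range(140,172,2)])
z=t[2]-184.2+18
for y in(154,158,162,166): print(y,[((atz(W,255,y,zz,True)[:2]-t[:2])@v).round(1) for zz in(z-18,z)])
# placed box B front corners, top at z=100
h=cv2.cvtColor(W['p'],cv2.COLOR_RGB2HSV); m=cv2.inRange(h,(105,130,50),(128,255,255)); m[140:]=0; n,l,st,c=cv2.connectedComponentsWithStats(m)
for i in range(1,n):
    if st[i,4]>200: print(st[i],c[i]); b=np.argwhere(l==i); print('row60',b[b[:,0]==60][:,1].min(),b[b[:,0]==60][:,1].max(),'bottom row',b[:,0].max())
for L in((28,-46,100),(-28,-46,100),(28,-46,67),(28,-10,100),(-28,-10,100)): print(L,np.round(proj(W,T((537.1,121.3,.21),L),True),1))
for nm in('s12',): snap('scene',nm)
im=cv2.resize(W['p'][:,:,::-1],(1600,1200),interpolation=cv2.INTER_CUBIC); cv2.imwrite('pics/w12b.png',im[0:600,400:1200])
```

```text
[559.5 -14.3 359. ] 59.67206683008194
h 11.996026018884152
230 [(140, [171, 141, 105]), (142, [171, 144, 107]), (144, [172, 145, 109]), (146, [174, 147, 113]), (148, [172, 145, 108]), (150, [169, 141, 105]), (152, [150, 118, 79]), (154, [125, 93, 59]), (156, [53, 29, 14]), (158, [83, 48, 24]), (160, [85, 50, 33]), (162, [81, 53, 32]), (164, [81, 45, 21]), (166, [84, 51, 28]), (168, [85, 56, 34]), (170, [81, 47, 21])]
255 [(140, [161, 131, 95]), (142, [161, 135, 91]), (144, [161, 134, 96]), (146, [163, 135, 101]), (148, [164, 135, 101]), (150, [169, 141, 105]), (152, [130, 97, 59]), (154, [93, 67, 35]), (156, [69, 37, 15]), (158, [79, 48, 21]), (160, [80, 47, 23]), (162, [82, 50, 24]), (164, [86, 50, 28]), (166, [84, 50, 23]), (168, [80, 45, 19]), (170, [83, 48, 27])]
280 [(140, [164, 134, 96]), (142, [162, 133, 94]), (144, [160, 130, 92]), (146, [160, 134, 95]), (148, [165, 135, 100]), (150, [167, 138, 99]), (152, [117, 84, 54]), (154, [95, 67, 39]), (156, [68, 43, 28]), (158, [82, 49, 31]), (160, [78, 48, 31]), (162, [77, 47, 24]), (164, [78, 47, 26]), (166, [77, 45, 24]), (168, [81, 49, 33]), (170, [80, 51, 30])]
154 [np.float64(45.8), np.float64(48.1)]
158 [np.float64(43.5), np.float64(46.1)]
162 [np.float64(41.3), np.float64(44.0)]
166 [np.float64(39.0), np.float64(42.0)]
[ 224    0   76   91 6383] [262.58734138  44.35594548]
row60 228 298 bottom row 90
(28, -46, 100) [298.   86.8]
(-28, -46, 100) [227.8  86.5]
(28, -46, 67) [292.8  90.3]
(28, -10, 100) [297.7  43.8]
(-28, -10, 100) [227.9  43.4]
```

Box B is seated as predicted. I'll place the disc board.

step_arm(targets=[[[-0.15,0.91,0,0,0,0,0],[-0.15,0.91,0,0,0,0,0],[-0.15,0.9,0,0,0,0,0],[0,0,-0.5,0,0,0,0],[0,0,-0.4,0,0,0,0]]])

```text
t: 44.6
ee_pos: [537.3, 122.7, 313.7]
orientation: [1.975, 2.443, 0.0]
ft_force: [0.3, 0.3, -1.1]
width: 59.9
grasp_force: 30.0
```

step_arm(targets=[[[0,0,-0.2,0,0,0,0],[0,0,0,0,0,0,0],[0,0,0,0,0,0,0],[0,0,0,0,0,0,0],[0,0,0,0,0,0,0]]])

```text
t: 45.22
ee_pos: [537.8, 122.5, 304.6]
orientation: [1.975, 2.442, 0.001]
ft_force: [-0.5, 0.4, -0.9]
width: 59.9
grasp_force: 30.0
```

step_arm(targets=[[[-0.014,-0.012,-0.18,0,0,0,0],[0,0,-0.14,0,0,0,0],[0,0,-0.07,0,0,0,0],[0,0,0,0,0,0,0],[0,0,0,0,0,0,0]]])

```text
t: 45.85
ee_pos: [537.0, 122.0, 284.5]
orientation: [1.975, 2.443, -0.0]
ft_force: [-0.2, -0.8, -0.9]
width: 60.0
grasp_force: 30.0
```

step_arm(targets=[[[0,0,-0.02,0,0,0,0],[0,0,0,0,0,0,0],[0,0,0,0,0,0,1],[0,0,0,0,0,0,1],[0,0,0,0,0,0,1]]])

```text
t: 46.48
ee_pos: [536.9, 122.0, 283.5]
orientation: [-1.975, -2.443, 0.0]
ft_force: [-0.7, 0.5, 0.8]
width: 85.7
grasp_force: 0.0
```

step_arm(targets=[[[0,0,0.5,0,0,0,1],[0,0,0.9,0,0,0,1],[0,0,0.9,0,0,0,1],[0,0,0.9,0,0,0,1],[0,0,0.9,0,0,0,1]]])

```text
t: 47.1
ee_pos: [536.6, 121.9, 490.1]
orientation: [1.975, 2.443, 0.0]
ft_force: [0.7, 0.7, -0.7]
width: 87.6
grasp_force: 0.0
```

step_arm(targets=[[[0.2,-0.9,0,0,0,0,1],[0.2,-0.9,0,0,0,0,1],[0,0,0,0,0,0,1],[0,0,0,0,0,0,1],[0,0,0,0,0,0,1]]])

```text
t: 47.72
ee_pos: [556.7, 32.9, 488.4]
orientation: [-1.974, -2.444, 0.0]
ft_force: [0.1, 0.6, 0.0]
width: 87.9
grasp_force: 0.0
```

Run:
```python
from fit import *
d=snap('wrist','w13'); W=load('w13'); o=readout.get_obs(); print(o['ee_pos'].round(1),o['orientation'])
P=(537.1,121.3,.21)
im=cv2.resize(W['p'][:,:,::-1],(1600,1200),interpolation=cv2.INTER_CUBIC)
for hx,hy,z in((30,48,118),(28,46,100),(30,48,34)):
    q=(np.array([proj(W,T(P,L),True) for L in((hx,hy,z),(hx,-hy,z),(-hx,-hy,z),(-hx,hy,z))])*3.125).astype(int); cv2.polylines(im,[q],True,(0,255,255),1); print(q.tolist())
c=np.array(proj(W,T(P,(0,0,100)),True))*3.125; x0,y0=[int(max(0,k)) for k in(c[0]-400,c[1]-300)]; print(x0,y0)
cv2.imwrite('pics/w13b.png',im[y0:y0+600,x0:x0+800])
```

```text
[556.7  32.9 488.5] [-1.97358647e+00 -2.44384505e+00  9.87684079e-05]
[[875, 178], [874, 428], [715, 428], [714, 177]]
[[866, 191], [865, 420], [724, 420], [723, 191]]
[[860, 213], [859, 416], [730, 416], [730, 213]]
394 4
```

View pics/w13b.png

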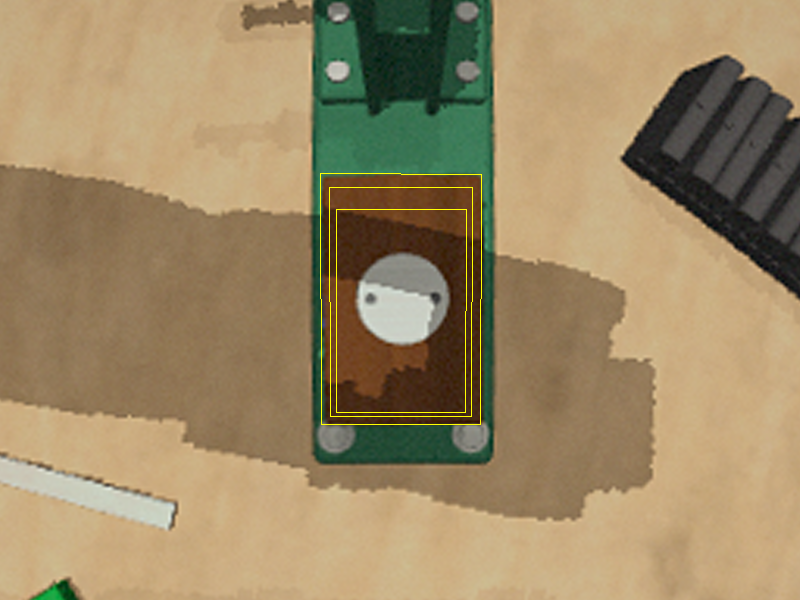

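The disc board sits in the middle at (402,298) and its outline matches the prediction to about 1 mm, so the column is complete. Next I pull the bolt.

step_arm(targets=[[[0,0,0.8,0,0,0,0.5],[-0.2,0.3,0.7,0,0,0,0.5],[-0.5,0.8,0,0,0,0,0.5],[-0.5,0.8,0,0,0,0,0.5],[-0.5,0.8,0,0,0,0,0.5]]])

```text
t: 48.4
ee_pos: [470.6, 168.7, 563.7]
orientation: [1.974, 2.444, 0.001]
ft_force: [1.0, 0.2, -0.3]
width: 45.0
grasp_force: 0.0
```

step_arm(targets=[[[-0.5,0.8,0,0,0,0,0.5],[-0.37,0.7,0,0,0,0,0.5],[0,0,0,0,0,0,0.5],[0,0,0,0,0,0,0.5],[0,0,0,0,0,0,0.5]]])

```text
t: 49.02
ee_pos: [428.8, 241.3, 563.5]
orientation: [1.976, 2.442, -0.0]
ft_force: [-0.3, -0.2, 0.0]
width: 44.2
grasp_force: 0.0
```

Run:
```python
from fit import *
snap('wrist','w14'); W=load('w14'); o=readout.get_obs(); print(o['ee_pos'].round(1),o['orientation'],o['width'])
h=cv2.cvtColor(W['p'],cv2.COLOR_RGB2HSV); m=(((h[...,0]<6)|(h[...,0]>174))&(h[...,1]>190)&(h[...,2]>100)).astype(np.uint8); n,l,st,c=cv2.connectedComponentsWithStats(m)
for i in range(1,n):
    if st[i,4]>30: print(c[i],st[i])
print(proj(W,(428,243,238.5),True))
```

```text
[428.9 241.3 563.5] [ 1.97679285e+00  2.44156035e+00 -3.22673038e-04] 43.73732086324954
[252.5530303  178.15909091] [248 171  10  15 132]
[437.81818182 297.81818182] [434 294   8   9  33]
(np.float64(254.3209548777367), np.float64(178.6328687511279))
```

step_arm(targets=[[[-0.03,0.03,-0.8,0,0,0,0.5],[0,0,-0.8,0,0,0,0.5],[0,0,-0.7,0,0,0,0.5],[0,0,-0.4,0,0,0,0.5],[0,0,-0.1,0,0,0,0.5]]])

```text
t: 49.7
ee_pos: [427.1, 242.7, 422.3]
orientation: [-1.976, -2.441, 0.004]
ft_force: [-0.5, 0.2, 0.7]
width: 43.7
grasp_force: 0.0
```

step_arm(targets=[[[0,0,0,0,0,0,0.5],[0,0,0,0,0,0,0.5],[0,0,0,0,0,0,0.5],[0,0,0,0,0,0,0.5],[0,0,0,0,0,0,0.5]]])

```text
t: 50.32
ee_pos: [426.9, 243.5, 423.8]
orientation: [1.975, 2.443, 0.001]
ft_force: [0.2, -0.4, 0.2]
width: 44.0
grasp_force: 0.0
```

step_arm(targets=[[[0,0,-0.1,0,0,0,0.5],[0,0,0,0,0,0,0],[0,0,0,0,0,0,0],[0,0,0,0,0,0,0],[0,0,0,0,0,0,0]]])

```text
t: 50.95
ee_pos: [426.3, 243.3, 418.5]
orientation: [-1.975, -2.441, 0.003]
ft_force: [-5.2, -0.8, 3.6]
width: 10.7
grasp_force: 30.0
```

step_arm(targets=[[[0,0,0,0,0,0,0],[0,0,0,0,0,0,0],[0,0,0,0,0,0,0],[0,0,0,0,0,0,0],[0,0,0,0,0,0,0]]])

```text
t: 51.58
ee_pos: [426.3, 243.3, 418.5]
orientation: [-1.975, -2.442, 0.003]
ft_force: [-5.2, -1.2, 2.5]
width: 11.1
grasp_force: 30.0
```

step_arm(targets=[[[-0.18,-0.038,0,0,0,0,0],[-0.18,-0.038,0,0,0,0,0],[-0.18,-0.038,0,0,0,0,0],[-0.16,-0.034,0,0,0,0,0],[0,0,0,0,0,0,0]]])

```text
t: 52.2
ee_pos: [391.4, 235.9, 418.6]
orientation: [1.975, 2.443, 0.001]
ft_force: [3.1, -1.0, -3.9]
width: 10.9
grasp_force: 30.0
```

step_arm(targets=[[[-0.04,-0.008,0,0,0,0,0],[0,0,0,0,0,0,0],[0,0,0,0,0,0,0],[0,0,0,0,0,0,0],[0,0,0,0,0,0,0]]])

```text
t: 52.82
ee_pos: [390.9, 235.8, 418.7]
orientation: [1.974, 2.441, 0.004]
ft_force: [9.4, 0.1, -7.8]
width: 11.0
grasp_force: 30.0
```

step_arm(targets=[[[0.03,0.006,0,0,0,0,0],[0,0,0,0,0,0,0.4],[0,0,0,0,0,0,0.5],[0,0,0,0,0,0,0.5],[0,0,0.7,0,0,0,0.5]]])

```text
t: 53.45
ee_pos: [390.6, 235.6, 452.0]
orientation: [-1.974, -2.441, 0.008]
ft_force: [1.2, 0.8, 0.6]
width: 43.5
grasp_force: 0.0
```

step_arm(targets=[[[0,0,0.9,0,0,0,1],[0,0,0.9,0,0,0,1],[0,0,0.6,0,0,-0.9,1],[0.05,0.2,0,0,0,-0.9,1],[0.1,0.3,0,0,0,-0.9,1]]])

```text
t: 54.08
ee_pos: [398.7, 261.0, 574.3]
orientation: [2.199, 2.243, 0.002]
ft_force: [-1.2, 0.1, -0.7]
width: 87.0
grasp_force: 0.0
```

step_arm(targets=[[[0.1,0.3,0,0,0,-0.9,1],[0.1,0.3,0,0,0,-0.9,1],[0.1,0.3,0,0,0,-0.9,1],[0.1,0.3,0,0,0,-0.9,1],[0.08,0.1,0,0,0,-0.9,1]]])

```text
t: 54.7
ee_pos: [422.9, 326.7, 573.4]
orientation: [-2.522, -1.873, 0.001]
ft_force: [-0.7, -0.1, 0.4]
width: 88.1
grasp_force: 0.0
```

step_arm(targets=[[[0,0,0,0,0,-0.9,1],[0,0,0,0,0,-0.9,1],[0,0,0,0,0,-0.9,1],[0,0,0,0,0,-0.9,1],[0,0,0,0,0,-0.9,1]]])

```text
t: 55.32
ee_pos: [422.7, 325.9, 573.5]
orientation: [-2.784, -1.455, 0.001]
ft_force: [0.5, 0.2, 0.3]
width: 87.9
grasp_force: 0.0
```

step_arm(targets=[[[0,0,0,0,0,-0.9,1],[0,0,0,0,0,-0.9,1],[0,0,0,0,0,-0.9,1],[0,0,0,0,0,-0.9,1],[0,0,0,0,0,-0.9,1]]])

```text
t: 55.95
ee_pos: [422.7, 325.9, 573.5]
orientation: [-2.978, -1.001, 0.001]
ft_force: [-0.1, -0.3, -0.3]
width: 87.6
grasp_force: 0.0
```

step_arm(targets=[[[0,0,0,0,0,-0.9,1],[0,0,0,0,0,-0.9,1],[0,0,0,0,0,-0.9,1],[0,0,0,0,0,-0.9,1],[0,0,0,0,0,-0.9,1]]])

```text
t: 56.58
ee_pos: [422.7, 326.0, 573.5]
orientation: [3.098, 0.523, -0.001]
ft_force: [-0.4, 0.7, -0.1]
width: 88.0
grasp_force: 0.0
```

Run:
```python
from fit import *
snap('scene','s14'); snap('wrist','w15'); W=load('w15'); o=readout.get_obs(); r=o['orientation']; print(o['ee_pos'].round(1),'h',2*np.degrees(np.arctan(r[1]/r[0]))-90,o['width'])
h=cv2.cvtColor(load('s14')['p'],cv2.COLOR_RGB2HSV); m=(((h[...,0]<8)|(h[...,0]>172))&(h[...,1]>150)&(h[...,2]>70))[205:235,160:205]; q=np.argwhere(m)+[205,160]; print('stub',len(q),q.mean(0)[::-1])
# handle dark blob vs prediction
P=(537.1,121.3,.21)
print('handle pred',[np.round(proj(W,T(P,(x,226,312)),True),1).tolist() for x in(-13,-50,-87)])
m=cv2.inRange(cv2.cvtColor(W['p'],cv2.COLOR_RGB2HSV),(0,0,0),(180,255,60))
u,v=[int(k) for k in proj(W,T(P,(-20,226,312)),True)]
for vv in(v-20,v-10,v,v+10,v+20): print(vv,''.join('#' if k else '.' for k in m[max(vv,0),200:310]))
```

```text
[422.8 325.9 573.5] h -70.73787780051714 87.87019496719365
stub 52 [196.40384615 220.59615385]
handle pred [[262.0, 128.6], [256.5, 173.0], [251.2, 215.0]]
117 ..................................................######.................################.....................
127 ...........................................................................#........................#####.....
137 ...............................................############################..................................#
147 ..............................................############################....................................
157 ............................................############################......................................
```

step_arm(targets=[[[0,-0.02,0,0,0,-0.9,1],[0,0,-0.3,0,0,-0.9,1],[0,0,-0.7,0,0,0,1],[0,0,-0.6,0,0,0,1],[0,0,-0.2,0,0,0,1]]])

```text
t: 57.3
ee_pos: [422.5, 324.7, 481.9]
orientation: [3.122, 0.332, -0.004]
ft_force: [-0.2, 0.3, 0.0]
width: 87.6
grasp_force: 0.0
```

step_arm(targets=[[[0,0,0,0,0,0,1],[0,0,0,0,0,0,1],[0,0,0,0,0,0,1],[0,0,0,0,0,0,1],[0,0,0,0,0,0,1]]])

```text
t: 57.92
ee_pos: [422.9, 325.0, 483.9]
orientation: [-3.124, -0.331, -0.001]
ft_force: [0.5, -0.7, -0.1]
width: 87.8
grasp_force: 0.0
```

step_arm(targets=[[[0,0,-0.15,0,0,0,1],[0,0,0,0,0,0,0],[0,0,0,0,0,0,0],[0,0,0,0,0,0,0],[0,0,0,0,0,0,0]]])

```text
t: 58.55
ee_pos: [422.9, 325.0, 476.2]
orientation: [-3.124, -0.331, -0.0]
ft_force: [0.0, 0.0, 0.3]
width: 51.0
grasp_force: 0.0
```

step_arm(targets=[[[0,0,0,0,0,0,0],[0,0,0,0,0,0,0],[0,0,0,0,0,0,0],[0,0,0,0,0,0,0],[0,0,0,0,0,0,0]]])

```text
t: 59.18
ee_pos: [422.8, 325.2, 476.2]
orientation: [-3.123, -0.331, -0.0]
ft_force: [-0.4, 4.1, 0.0]
width: 23.0
grasp_force: 30.0
```

step_arm(targets=[[[0.08,-0.38,0.24,0,0,0,0],[0.09,-0.4,0.19,0,0,0,0],[0.09,-0.42,0.14,0,0,0,0],[0.09,-0.44,0.08,0,0,0,0],[0.1,-0.44,0.03,0,0,0,0]]])

```text
t: 59.8
ee_pos: [445.7, 219.1, 508.7]
orientation: [3.123, 0.329, -0.001]
ft_force: [9.5, 3.5, -24.4]
width: 23.2
grasp_force: 30.0
```

step_arm(targets=[[[0.1,-0.44,-0.03,0,0,0,0],[0.09,-0.44,-0.08,0,0,0,0],[0.09,-0.42,-0.14,0,0,0,0],[0.09,-0.4,-0.19,0,0,0,0],[0.08,-0.38,-0.24,0,0,0,0]]])

```text
t: 60.42
ee_pos: [467.8, 116.6, 473.8]
orientation: [-3.12, -0.328, 0.002]
ft_force: [8.3, 18.9, -25.2]
width: 23.4
grasp_force: 30.0
```

step_arm(targets=[[[0.065,-0.32,-0.32,0,0,0,0],[0.07,-0.31,-0.32,0,0,0,0],[0.06,-0.26,-0.36,0,0,0,0],[0.05,-0.22,-0.39,0,0,0,0],[0.04,-0.17,-0.42,0,0,0,0]]])

```text
t: 61.05
ee_pos: [481.8, 52.4, 384.8]
orientation: [-3.122, -0.328, 0.001]
ft_force: [1.9, 13.1, -5.6]
width: 23.2
grasp_force: 30.0
```

step_arm(targets=[[[0.02,-0.08,-0.4,0,0,0,0],[0.02,-0.05,-0.4,0,0,0,0],[0,-0.02,-0.3,0,0,0,0],[0,0,-0.15,0,0,0,0],[0,0,0,0,0,0,0]]])

```text
t: 61.68
ee_pos: [484.0, 43.4, 322.6]
orientation: [3.121, 0.33, -0.002]
ft_force: [1.8, -9.1, -3.9]
width: 23.1
grasp_force: 30.0
```

step_arm(targets=[[[0,0,0,0,0,0,0],[0,0,0,0,0,0,0],[0,0,0,0,0,0,0],[0,0,0,0,0,0,0],[0,0,0,0,0,0,0]]])

```text
t: 62.3
ee_pos: [483.9, 43.4, 323.1]
orientation: [3.121, 0.33, -0.001]
ft_force: [0.7, -10.0, -3.6]
width: 23.5
grasp_force: 30.0
```

step_arm(targets=[[[0,0.01,-0.05,0,0,0,0],[0,0.005,-0.05,0,0,0,0],[0,0,-0.05,0,0,0,0],[0,0,-0.03,0,0,0,0],[0,0,0,0,0,0,0]]])

```text
t: 62.92
ee_pos: [483.9, 43.8, 314.0]
orientation: [3.121, 0.33, -0.002]
ft_force: [1.9, -11.8, -3.0]
width: 23.7
grasp_force: 30.0
```

step_arm(targets=[[[0,0.02,-0.04,0,0,0,0],[0,0,0,0,0,0,0.4],[0,0,0,0,0,0,0.7],[0,0,0,0,0,0,1],[0,0,0,0,0,0,1]]])

```text
t: 63.55
ee_pos: [484.2, 47.2, 312.2]
orientation: [3.124, 0.331, 0.0]
ft_force: [0.0, -0.4, 0.4]
width: 59.7
grasp_force: 0.0
```

step_arm(targets=[[[0,0,0,0,0,0,1],[0,0,0.5,0,0,0,1],[0,0,0.9,0,0,0,1],[0,0,0.9,0,0,0,1],[0,0,0.9,0,0,0,1]]])

```text
t: 64.18
ee_pos: [483.9, 47.3, 473.5]
orientation: [3.124, 0.331, -0.0]
ft_force: [0.1, 0.0, -0.1]
width: 87.5
grasp_force: 0.0
```

step_arm(targets=[[[0,-0.8,0.3,0,0,0,1],[0,-0.8,0,0,0,0,1],[0,-0.4,0,0,0,0,1],[0,0,0,0,0,0,1],[0,0,0,0,0,0,1]]])

```text
t: 64.8
ee_pos: [484.1, -52.3, 486.9]
orientation: [-3.124, -0.331, 0.0]
ft_force: [0.4, 0.6, -0.4]
width: 87.9
grasp_force: 0.0
```

Run:
```python
from fit import *
o=readout.get_obs(); print(o['t'],o['ee_pos'].round(1),o['ft_force'].round(1))
a=snap('wrist','w16'); W=load('w16'); snap('scene','s16'); S=load('s16')
P=(537.1,121.3,.21); c,n=np.cos(.21),np.sin(.21)
h=cv2.cvtColor(W['p'],cv2.COLOR_RGB2HSV)
m=cv2.inRange(h,(105,130,50),(128,255,255)); print('blue px wrist',m.sum()//255)
m=cv2.inRange(h,(3,110,30),(16,255,140)); m[245:]=0; m=cv2.morphologyEx(m,cv2.MORPH_OPEN,np.ones((3,3))); nn,l,st,cc=cv2.connectedComponentsWithStats(m)
for i in range(1,nn):
    if st[i,4]>100: print('brown',st[i],cc[i].round(1))
print('pred board',[np.round(proj(W,T(P,L),True),1).tolist() for L in((30,48,118),(30,-48,118),(-30,-48,118),(-30,48,118))])
for q in(2.2,2.25,2.3):
    e=np.radians(125)-q; print(q,'handle ends',[np.round(proj(W,T(P,(x,120-185*np.cos(e),160+185*np.sin(e))),True),1).tolist() for x in(-13,-87)],[np.round(proj(S,T(P,(x,120-185*np.cos(e),160+185*np.sin(e)))),1).tolist() for x in(-13,-87)])
hs=cv2.cvtColor(S['p'],cv2.COLOR_RGB2HSV); m=(((hs[...,0]<8)|(hs[...,0]>172))&(hs[...,1]>150)&(hs[...,2]>70))[205:235,160:205]; q=np.argwhere(m)+[205,160]; print('stub',q.mean(0)[::-1])
m=cv2.inRange(hs,(105,120,40),(128,255,255)); nn,l,st,cc=cv2.connectedComponentsWithStats(m)
for i in range(1,nn):
    if st[i,4]>40: print('blue scene',st[i])
print('pred blue',[np.round(proj(S,T(P,(x,y,z))),1).tolist() for x in(-28,28) for y in(-46,46) for z in(34,100)])
d=cv2.inRange(hs,(0,0,0),(180,255,45)); 
for r in range(225,246,2): print(r,''.join('#' if k else '.' for k in d[r,200:270]))
```

```text
64.8 [484.1 -52.3 486.9] [ 0.4  0.6 -0.4]
blue px wrist 70
brown [101  76  65  18 730] [137.8  84.6]
brown [ 96 107  68  23 876] [132.1 118.7]
pred board [[94.6, 83.6], [163.3, 76.0], [163.9, 125.1], [95.7, 129.4]]
2.2 handle ends [[167.8, 110.0], [170.5, 177.8]] [[239.5, 213.0], [254.3, 221.9]]
2.25 handle ends [[169.9, 110.1], [172.4, 176.1]] [[239.4, 215.7], [254.2, 224.8]]
2.3 handle ends [[171.4, 110.2], [173.8, 174.5]] [[239.2, 218.4], [253.9, 227.6]]
stub [196.26785714 220.33928571]
pred blue [[237.7, 251.1], [237.5, 232.8], [212.8, 261.1], [212.1, 242.1], [227.6, 243.7], [227.3, 225.9], [203.2, 253.1], [202.2, 234.6]]
225 .....##..........................................#....................
227 ....................................................###...............
229 ......................................................................
231 ......................................................................
233 ......................................................................
235 ......................................................................
237 ......................................................................
239 ......................................................................
241 ......................................................................
243 ......................................................................
245 ......................................................................
```

step_arm(targets=[[[0,-0.9,0.3,0,0,0,1],[0,-0.9,0.3,0,0,0,1],[0,-0.9,0,0,0,0,1],[0,-0.9,0,0,0,0,1],[0,0,0,0,0,0,1]]])

```text
t: 65.53
ee_pos: [484.3, -234.3, 516.8]
orientation: [3.124, 0.327, -0.0]
ft_force: [-0.1, 0.5, -0.9]
width: 88.1
grasp_force: 0.0
```

Run:
```python
from fit import *
snap('scene','s17'); S=load('s17'); hs=cv2.cvtColor(S['p'],cv2.COLOR_RGB2HSV)
m=cv2.inRange(hs,(100,90,20),(130,255,255))
for r in range(215,265,3): print(r,''.join('#' if k else '.' for k in m[r,190:270]))
d=cv2.inRange(hs,(0,0,0),(180,255,70))
for r in range(200,240,3): print(r,''.join('#' if k else '.' for k in d[r,190:270]))
snap('top','t17'); t=load('t17'); h=cv2.cvtColor(t['p'],cv2.COLOR_RGB2HSV); b=cv2.inRange(h,(0,100,30),(16,255,140))
P=(537.1,121.3,.21); print([np.round(proj(t,T(P,L))).tolist() for L in((30,48,118),(30,-48,118),(-30,-48,118),(-30,48,118))])
for r in range(190,225,2): print(r,''.join('#' if k else '.' for k in b[r,170:250]))
```

```text
215 ................................................................................
218 ................................................................................
221 ................................................................................
224 ................................................................................
227 ................................................................................
230 ................................................................................
233 ................................................................................
236 ................................................................................
239 ................................................................................
242 ............................................#...................................
245 ..............#........................#........................................
248 ..............................##.#..............................................
251 ........................#...................#...............................
[... 2429 characters left out ...]
#####...............
210 ........................................############.......#....................
212 .........................................########...............................
214 ................................................................................
216 ....................................................................#...........
218 ................................................................................
220 ................................................................................
222 ................................................................................
224 ................................................................................
```

Run:
```python
from fit import *
S=load('s17'); P=(537.1,121.3,.21)
for z in(25,34,42,50,58,75,83,91,105,112):
    print(z,[S['p'][int(round(v)),int(round(u))].tolist() for u,v in (proj(S,T(P,(-29,y,z))) for y in(-38,-20,0,20))])
```

```text
25 [[74, 56, 42], [79, 60, 42], [76, 58, 42], [112, 84, 60]]
34 [[98, 69, 48], [92, 65, 45], [92, 66, 47], [102, 71, 54]]
42 [[58, 55, 70], [61, 59, 75], [58, 55, 67], [58, 56, 71]]
50 [[52, 49, 63], [60, 56, 66], [59, 55, 66], [59, 57, 71]]
58 [[50, 47, 62], [59, 54, 66], [58, 56, 68], [58, 56, 72]]
75 [[49, 48, 68], [60, 57, 73], [55, 52, 64], [55, 53, 68]]
83 [[47, 45, 61], [56, 53, 66], [54, 51, 65], [53, 51, 64]]
91 [[45, 43, 60], [55, 52, 65], [54, 52, 67], [52, 50, 64]]
105 [[65, 49, 34], [114, 84, 58], [73, 56, 38], [65, 48, 34]]
112 [[67, 50, 37], [65, 50, 37], [65, 48, 36], [65, 49, 35]]
```

The layers read brown, blue, blue, brown at the expected heights. The pad is down, the bolt is out and the robot is clear, so I hand in.

```bash
python3 -c "
from workcell import ctrl
print(ctrl.close_job())"
```

```text
the job is handed in; nothing more can be done
None
```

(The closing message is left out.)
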